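# Draw open the nozzle case and put the piping nozzle away

### The job

Draw the blue sliding lid of the white nozzle case fully open toward the robot by pressing down on its black ribbed patch and pulling; the lid is thin, so press gently (it cracks above 20 newtons). Then stand the metal piping nozzle upright on the floor of the case, wide end down, and let go, leaving the lid open for the other nozzles and the other things on the table where they are.

Things in the scene. Friction and masses are not known exactly. Their poses are not given: they have to be found in the camera images.
- nozzle_case: White plastic case with a blue sliding lid, fixed to the table, place and yaw vary. 150 (x) x 150 (y) x 58 mm high; origin at the centre of its underside, z up, -x is its front (toward the robot). Walls 8 mm, floor 4 mm thick, inner bay 134 x 134 mm. Side and back walls 58 mm high, front wall 44 mm: the lid slides out over it.
- lid_spot (a point): Point fixed to the case, 55 mm above the middle of its underside: the middle of the lid's black ribbed patch (44 x 60 mm) when the lid is shut, with the lid at its nominal height. As its guides are worn, the real lid top is up to 4 mm higher or lower each time and is not measured: find it by touch. Axes as the case's. It does not move with the lid.
- bay (a point): Point on the floor of the case, 15 mm behind (+x) its middle: the middle of the part that the open lid uncovers. That part reaches from 53 mm in front of this point to 52 mm behind it, and 67 mm to either side, down from walls 54 mm above it. Axes as the case's.
- lid (a joint): Lid travel in m along the case's -x: 0 shut, 0.105 end stop; stays where left. Blue panel 142 (x) x 120 (y) x 5 mm between the side walls; shut, no edge can be gripped. Springy: gives 1 mm per 10 N pressed; cracks (failure) above 20 N of contact force. Sliding takes about 5 N: a fingertip that presses too lightly slips; about 9 to 13 N draws it.
- nozzle: Metal piping nozzle, a cone standing on its wide end on the table, left of the case; 27 mm diameter at the foot, about 12 mm at the top, 40 mm high, about 40 g. Origin at the centre of its foot, z up along its axis toward the narrow end. Grip it from above across its middle or lower half, 10 to 20 mm above its foot.
- tape_roll: Bystander: roll of brown tape, 92 mm diameter, 48 mm high, at the near right; origin at the centre of its underside. Leave alone.
- label_roll: Bystander: roll of stickers, white outside, 69 mm diameter, 40 mm high, at the near left; origin at the centre of its underside. Leave alone.

How it is judged:
On the way:
1. the lid has been drawn open, at least 90 mm (value of joint lid above 0.09 m), for 0.2 s.
At the end, for the whole second after the job is handed in: The lid is still open by at least 85 mm, and the nozzle stands at rest on the floor of the case (its foot less than 10 mm above the case underside, tilted less than 0.15 rad), inside the walls, wide end down, released (value of joint lid above 0.085 m and x of nozzle in the frame of nozzle_case between -0.067 and 0.067 m and y of nozzle in the frame of nozzle_case between -0.067 and 0.067 m and z of nozzle in the frame of nozzle_case between -0.002 and 0.01 m and angle between nozzle's own z axis and vertical below 0.15 rad and linear speed of nozzle below 0.02 m/s); the robot touches nothing.
It fails at once if the lid is pressed or pushed by the robot with more than 20 N (contact force between any of the fingers, the arm and lid above 20 N).
It fails at once if a bystander (tape roll, sticker roll) is moved more than 30 mm (distance of any of tape_roll, label_roll from where it was at the start of the episode above 0.03 m).
It also fails if it takes over 72 s, if anything falls off the work surface, if the arm or the gripper's body presses on something with over 40 N, if the wrist force passes 120 N, or if a joint passes its speed limit or range.

### The arm

A 7-joint arm with a two-finger parallel gripper is mounted at the origin on a cart in front of the work surface, level with it; the furniture and walls round the work are solid. World frame = base frame: x ahead of the robot, y to its left, z up, the work surface at z = 0. Lengths are in m, angles in rad, forces in N, time in s.
With the tool pointing down it reaches from about 0.4 to 0.85 m from the base axis. Payload 4.5 kg.
Tool frame: the origin (TCP) lies midway between the tips of the shut fingers; the grasp point (between the pads) lies 19 mm behind it; z points along the fingers, y is the direction in which the jaws open and shut (so a half turn about z gives the same grasp; the last joint's range is limited). The gripper opens to 88 mm and grips with 3 to 60 N. Pads are 18 mm wide; open, the fingers measure 123 mm over their backs; the gripper's body (75 mm by 187 mm) begins 45 mm behind the grasp point.
Start: joints at [1.242, 0.689, -0.195, 1.565, 0.157, 0.902, -0.215], TCP at [0.222, -0.584, 0.239] pointing down, gripper open.
Joint ranges: [-3.01, 3.01], [-0.46, 2.08], [-1.47, 1.51], [0.13, 2.56], [-1, 4.14], [0.04, 2.09], [-2.66, 2.66]. Speed limits (rad/s): [2.57, 2.57, 3.14, 3.14, 3.14, 3.14, 3.14].

### API

Orientations are given as a unit quaternion [x, y, z, w].
In Python, from plant import r gives the robot as it stands.
- The arm moves only by the tool play_rows, never from a script. Its argument "targets" is a list of rows, each an object of numbers: "jaw": the closure, from 0 (fully open) to 1 (shut); "dx", "dy", "dz": the shift along the tool's x, y, z in m; "yaw": the turn about the tool's z in rad. A call has exactly 5 rows; each row shifts and turns the pose as measured when the row begins, along the tool's axes as they then stand; what a row does not reach is not made up. A row lasts 1/10 s, in which the tool goes at most 50 mm and 8.59 degrees, less where a joint would pass 70% of its speed; a pose out of reach is approached as far as the arm can. A call with a gripper value outside its range is refused whole. The fingers move at their own pace and stop on an object; "squeeze" is the grip in N (left out, the last holds). Time passes only in rows, so rows that do not move let the fingers close, or fill a call up. It gives the time, the measured TCP pose, the force and the opening at its end, in the units of the state.
- r.get_state(): the state, without advancing time (a new reading comes with each control period).
- r.snapshot(name): name is "scene" or "top" or "wrist"; returns a dict with "frame" (480x640x3 uint8, red, green, blue), "z_map" (480x640 float32, m along the optical axis (not along the pixel's ray), 0 where there is no reading), "mtx" (3x3 intrinsics, pixels), "dist_coeffs" ([k1, k2, p1, p2, k3] as OpenCV has them; the pictures are not rectified), "position" and "orientation" of the camera in the world; the wrist camera has in their place "T_tool_cam" (4x4, takes a point from camera to tool coordinates, whose origin is the TCP and whose axes are the flange's). Camera axes: x right, y up, looking along -z (the intrinsics and any distortion apply to the point x, -y, -z); pixel columns grow to the right and rows downward; lengths in m; the calibration is good to about 2 mm. A picture is of the moment at which its call begins: read the wrist's pose just before it.
- r.finish_job(): hands the job in, once; it reports no verdict.
The state is a dict: "clock": time; "q": joint angles; "qd": joint speeds; "joint_torque": joint torques, N m; "tool_pos": TCP position; "eef_rot": TCP orientation; "contact_force": force on the tool from outside, world axes, zero at the start; "moment": the same for the moment, N m; "opening": opening from 0.0 (shut) to 1.0 (fully open).
Only numpy, scipy, OpenCV 4.12 (cv2) and the standard library are available. Lean on these libraries where they do the work, as an engineer would, in place of code of your own. Each camera call takes 0.05 s, during which the arm holds its last target.

## Working session

There is one attempt and no reset: what is moved stays moved. The work goes in short steps, Python scripts to look and compute and a tool call to move; the robot and the scene stay as the last step left them, time stands still between calls to the robot, and variables do not carry over. Pictures are saved under pics/ and viewed, and the job is handed in when it is done.

Besides the shell and the picture viewer there is one more tool, called after "Request:" by a JSON object that holds its "fn" and its "kwargs". play_rows: Moves the arm, as the interface text tells. Its arguments: {"type":"object","properties":{"targets":{"type":"array"},"squeeze":{"type":"number"}},"required":["targets"]}

```bash
ls; mkdir -p pics; cat > h.py <<'E'
import numpy as np,cv2,pickle
from plant import r
from scipy.spatial.transform import Rotation as R
def cam(s,st=None):
    if 'T_tool_cam' in s:
        T=np.eye(4);T[:3,:3]=R.from_quat(st['eef_rot']).as_matrix();T[:3,3]=st['tool_pos'];return T@np.array(s['T_tool_cam'])
    T=np.eye(4);T[:3,:3]=R.from_quat(s['orientation']).as_matrix();T[:3,3]=s['position'];return T
def ray(s,T,u,v):
    p=cv2.undistortPoints(np.array([[[u,v]]],float),np.array(s['mtx'],float),np.array(s['dist_coeffs'],float))[0,0]
    return T[:3,:3]@np.array([p[0],-p[1],-1]),T[:3,3]
def atz(s,T,u,v,z):
    d,o=ray(s,T,u,v);return o+d*(z-o[2])/d[2]
def atd(s,T,u,v):
    d,o=ray(s,T,u,v);return o+d*float(s['z_map'][int(round(v)),int(round(u))])
E
python3 - <<'E'
from h import *
st=r.get_state();print(st)
for n in ['scene','top']:
    s=r.snapshot(n);pickle.dump(s,open(n+'.pkl','wb'));cv2.imwrite(f'pics/{n}0.png',s['frame'][:,:,::-1]);print(n,s['position'],s['orientation'],s['mtx'],s['dist_coeffs'])
E
```

```text
pics
{'clock': 0.0, 'q': array([ 1.24176112,  0.6899753 , -0.19452798,  1.56637832,  0.15730105,
        0.90250799, -0.21511782]), 'qd': array([-0.00042029, -0.00175952,  0.00169614, -0.00239173,  0.0004008 ,
        0.00116867, -0.00039496]), 'joint_torque': array([ 3.64682965e-04, -5.27569735e+01, -1.26642667e+00, -1.53424877e+01,
       -5.24380978e-02,  6.75015748e-03,  1.39035965e-04]), 'tool_pos': array([ 0.22155496, -0.58371202,  0.23790668]), 'eef_rot': array([ 9.83581057e-01,  1.80464471e-01, -2.33780215e-04, -9.08299540e-04]), 'contact_force': array([-0.28317373, -0.13940772,  0.37332726]), 'moment': array([ 1.62239215e-02,  2.92506220e-02, -6.97736876e-05]), 'opening': 0.9980869529948315}
scene [-0.10378506  0.8768039   0.57266912] [-0.15786232  0.50483466  0.80391825 -0.27191341] [[525.10987873   0.         328.10427415]
 [  0.         525.10987873 237.93865494]
 [  0.           0.           1.        ]] [0.00407862 0.         0.         0.         0.        ]
top [0.34951761 0.03034488 1.19846536] [ 0.03838626 -0.0611736  -0.70013713  0.7103466 ] [[483.42071804   0.         316.71539851]
 [  0.         483.42071804 238.24395163]
 [  0.           0.           1.        ]] [-0.08505167  0.          0.          0.          0.        ]
```

View pics/top0.png

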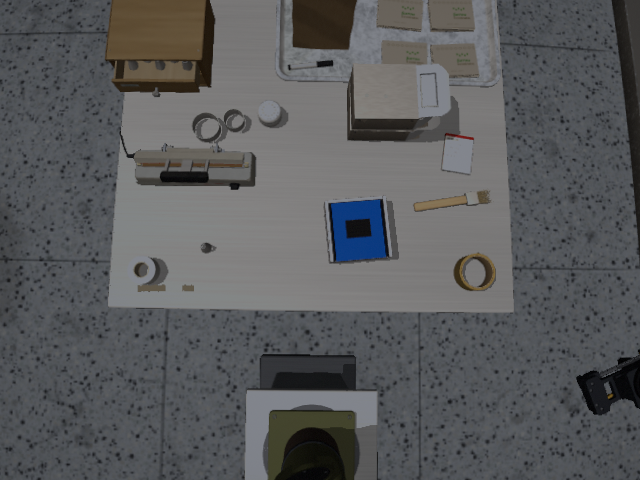

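View pics/scene0.png

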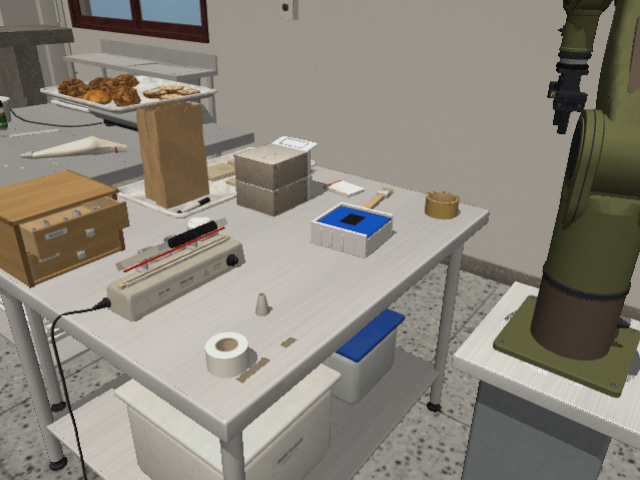

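The top view shows the case at about (358,229) with the patch near (358,228), the nozzle at (207,247), the sticker roll at (145,270) and the tape at (475,272).

```bash
python3 - <<'E'
from h import *
s=pickle.load(open('top.pkl','rb'));f=s['frame'][:,:,::-1]
a=cv2.resize(f[185:275,310:410],None,fx=6,fy=6,interpolation=cv2.INTER_NEAREST);cv2.imwrite('pics/c1.png',a)
b=cv2.resize(f[225:265,185:235],None,fx=10,fy=10,interpolation=cv2.INTER_NEAREST);cv2.imwrite('pics/c2.png',b)
T=cam(s);print(T)
hsv=cv2.cvtColor(s['frame'],cv2.COLOR_RGB2HSV)
m=((hsv[:,:,0]>100)&(hsv[:,:,0]<125)&(hsv[:,:,1]>150)).astype(np.uint8)
m[:185]=0;m[275:]=0
c=max(cv2.findContours(m,0,2)[0],key=cv2.contourArea);rc=cv2.minAreaRect(c);print(rc)
for p in cv2.boxPoints(rc): print(p,atz(s,T,*p,.055))
print(atz(s,T,*rc[0],.055),[ (atd(s,T,358+a,229)) for a in(-20,0,20)], atd(s,T,207,247))
E
```

```text
[[ 0.01213158  0.9899836  -0.14066021  0.34951761]
 [-0.9993765   0.01666899  0.03112472  0.03034488]
 [ 0.03315763  0.14019492  0.98956857  1.19846536]
 [ 0.          0.          0.          1.        ]]
((358.2131042480469, 229.84426879882812), (58.39555358886719, 50.790550231933594), 84.80557250976562)
[330.2787  203.06558] [ 0.59853713 -0.03739729  0.055     ]
[380.86066 198.46722] [ 0.61248276 -0.16066475  0.055     ]
[386.14752 256.62296] [ 0.47042751 -0.17241055  0.055     ]
[335.56555 261.2213 ] [ 0.45762297 -0.05113763  0.055     ]
[ 0.53413304 -0.10520426  0.055     ] [array([ 0.53619352, -0.05687496,  0.04966685]), array([ 0.53588371, -0.10447519,  0.05681729]), array([ 0.53719187, -0.15327659,  0.05410082])] [0.4895712  0.25978964 0.03059076]
```

View pics/c1.png

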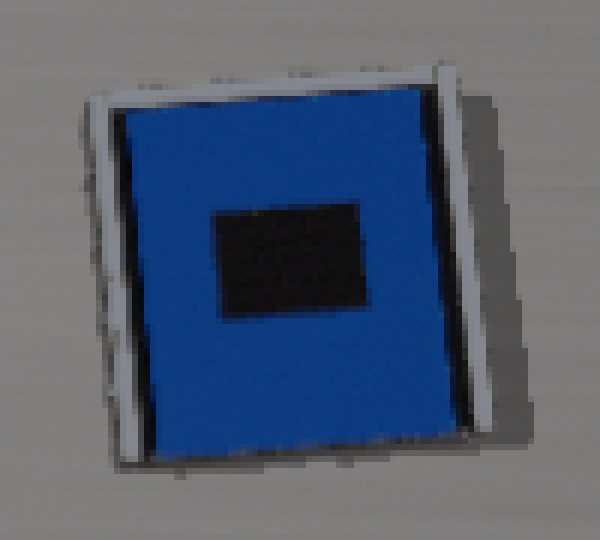

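View pics/c2.png

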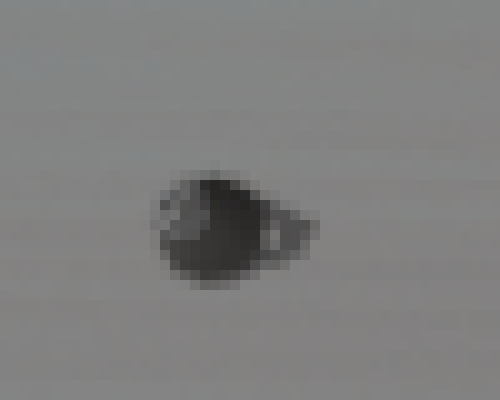

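```bash
cat >> h.py <<'E'
def go(t,yaw=None):
    st=r.get_state();M=R.from_quat(st['eef_rot']).as_matrix()
    th=np.arctan2(M[1,0],M[0,0])
    print('t%.2f'%st['clock'],'pos',st['tool_pos'].round(4),'th %.3f'%th,'tilt',M[:,2].round(3),'F',st['contact_force'].round(1),'op %.3f'%st['opening'])
    d=M.T@(np.array(t)-st['tool_pos']);print('need tool shift',d.round(4),'yaw',None if yaw is None else round(th-yaw,3))
E
python3 - <<'E'
from h import *
s=pickle.load(open('top.pkl','rb'));T=cam(s)
P=[(88,97),(455,66),(490,432),(118,465)]
W=np.array([atz(s,T,310+a/6-.5,185+b/6-.5,.058) for a,b in P]);print(W,W.mean(0))
for i,j in((3,0),(2,1)):d=W[j]-W[i];print(np.arctan2(d[1],d[0]),np.hypot(*d[:2]))
for i,j in((1,0),(2,3)):d=W[j]-W[i];print(np.arctan2(-d[0],d[1]),np.hypot(*d[:2]))
Q=[(217,212),(357,203),(370,303),(222,318)]
W=np.array([atz(s,T,310+a/6-.5,185+b/6-.5,.055) for a,b in Q]);print(W,W.mean(0))
print(atz(s,T,206.0,247.8,0.012), atz(s,T,145,270,.04),atz(s,T,475,272,.048))
go([.536,-.105,.2],.095)
E
```

```text
[[ 0.60350751 -0.02240277  0.058     ]
 [ 0.61941548 -0.17119132  0.058     ]
 [ 0.47058194 -0.18397715  0.058     ]
 [ 0.45525941 -0.03574052  0.058     ]] [ 0.53719108 -0.10332794  0.058     ]
0.08972754398809102 0.14884687584074793
0.08569648190743065 0.14938172562412394
0.10651200348435583 0.14963654857691322
0.10299950264712963 0.14902643096145546
[[ 0.55802184 -0.07485415  0.055     ]
 [ 0.56275987 -0.13139837  0.055     ]
 [ 0.52213502 -0.13649496  0.055     ]
 [ 0.51505612 -0.07700846  0.055     ]] [ 0.53949321 -0.10493898  0.055     ]
[0.48977281 0.2658262  0.012     ] [0.43034254 0.40492448 0.04      ] [ 0.43664973 -0.39182718  0.048     ]
t0.10 pos [ 0.2216 -0.5838  0.238 ] th 0.363 tilt [-0.001  0.001 -1.   ] F [0.5 0.4 0. ] op 0.999
need tool shift [ 0.4639 -0.336   0.0385] yaw 0.268
```

Request:
{"fn": "play_rows", "kwargs": {"targets": [{"jaw": 1,"dx": 0.04,"dy": -0.029,"dz": 0,"yaw": 0.134},{"jaw": 1,"dx": 0.035,"dy": -0.034,"dz": 0,"yaw": 0.134},{"jaw": 1,"dx": 0.031,"dy": -0.039,"dz": 0,"yaw": 0},{"jaw": 1,"dx": 0.031,"dy": -0.039,"dz": 0,"yaw": 0},{"jaw": 1,"dx": 0.031,"dy": -0.039,"dz": 0,"yaw": 0}], "squeeze": 20}}

```text
clock: 0.6
tool_pos: [0.3539, -0.3806, 0.2348]
eef_rot: [0.999, 0.032, -0.003, 0.001]
contact_force: [0.8, -0.7, 0.2]
opening: 0.572
```

```bash
python3 -c "
from h import *
go([.537,-.105,.15],.096)"
```

```text
t0.60 pos [ 0.3539 -0.3806  0.2348] th 0.065 tilt [-0.005 -0.001 -1.   ] F [ 0.8 -0.7  0.2] op 0.572
need tool shift [ 0.201  -0.2633  0.0834] yaw -0.031
```

Request:
{"fn": "play_rows", "kwargs": {"targets": [{"jaw": 1,"dx": 0.03,"dy": -0.04,"dz": 0,"yaw": -0.03},{"jaw": 1,"dx": 0.03,"dy": -0.04,"dz": 0.0,"yaw": 0},{"jaw": 1,"dx": 0.03,"dy": -0.04,"dz": 0,"yaw": 0},{"jaw": 1,"dx": 0.03,"dy": -0.04,"dz": 0,"yaw": 0},{"jaw": 1,"dx": 0.03,"dy": -0.04,"dz": 0,"yaw": 0}]}}

```text
clock: 1.1
tool_pos: [0.4838, -0.1671, 0.233]
eef_rot: [0.999, 0.048, -0.003, 0.0]
contact_force: [-0.1, -0.6, 0.7]
opening: 0.116
```

```bash
python3 -c "
from h import *
go([.537,-.105,.15],.096)"
```

```text
t1.10 pos [ 0.4838 -0.1671  0.233 ] th 0.095 tilt [-0.007 -0.001 -1.   ] F [-0.1 -0.6  0.7] op 0.116
need tool shift [ 0.0594 -0.0567  0.0826] yaw -0.001
```

Request:
{"fn": "play_rows", "kwargs": {"targets": [{"jaw": 1,"dx": 0.03,"dy": -0.03,"dz": 0.02,"yaw": 0},{"jaw": 1,"dx": 0.025,"dy": -0.025,"dz": 0.03,"yaw": 0},{"jaw": 1,"dx": 0.005,"dy": -0.002,"dz": 0.03,"yaw": 0},{"jaw": 1,"dx": 0,"dy": 0,"dz": 0,"yaw": 0},{"jaw": 1,"dx": 0,"dy": 0,"dz": 0,"yaw": 0}]}}

```text
clock: 1.6
tool_pos: [0.5442, -0.0911, 0.1505]
eef_rot: [0.998, 0.055, -0.001, -0.002]
contact_force: [-0.8, -0.3, -0.2]
opening: 0.007
```

```bash
python3 -c "
from h import *
go([.537,-.105,.08],.096)
st=r.get_state();s=r.snapshot('wrist');cv2.imwrite('pics/w1.png',s['frame'][:,:,::-1]);pickle.dump((s,st),open('w1.pkl','wb'))
"
```

```text
t1.60 pos [ 0.5442 -0.0911  0.1505] th 0.111 tilt [-0.002  0.004 -1.   ] F [-0.8 -0.3 -0.2] op 0.007
need tool shift [-0.0086  0.0133  0.0705] yaw 0.015
```

View pics/w1.png

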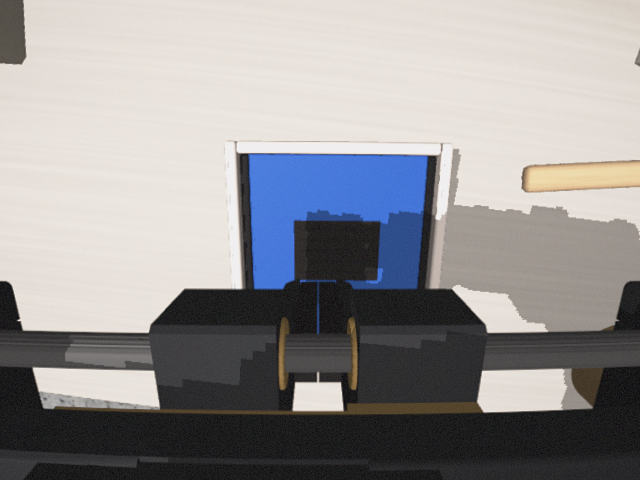

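Wrist view: the patch spans about (295,222) to (380,282), with the fingertips just below it at (318,285). I'll cross-check its position.

```bash
python3 -c "
from h import *
s,st=pickle.load(open('w1.pkl','rb'));T=cam(s,st)
for p in [(295,222),(379,222),(337,251),(228,143),(451,145)]: print(p,atz(s,T,*p,.055 if p[1]>200 else .058),atd(s,T,*p))
c=np.array([.537,-.104]);a=.096
for q in [(.022,.03),(.022,-.03),(.075,.075),(.075,-.075)]: print(c+np.array([q[0]*np.cos(a)-q[1]*np.sin(a),q[0]*np.sin(a)+q[1]*np.cos(a)]))
"
```

```text
(295, 222) [ 0.55839504 -0.07340745  0.055     ] [ 0.55763275 -0.07324354  0.05142674]
(379, 222) [ 0.564869   -0.13080752  0.055     ] [ 0.56464747 -0.13103574  0.05381212]
(337, 251) [ 0.54102352 -0.10468023  0.055     ] [ 0.54056299 -0.10481546  0.05338614]
(228, 143) [ 0.60614174 -0.02542805  0.058     ] [ 0.60613257 -0.02528201  0.05741087]
(451, 145) [ 0.62114474 -0.16908145  0.058     ] [ 0.62113016 -0.16897227  0.05830734]
[ 0.55602312 -0.07202938]
[ 0.56177428 -0.13175311]
[ 0.60446572 -0.02215639]
[ 0.61884361 -0.17146572]
```

Request:
{"fn": "play_rows", "kwargs": {"targets": [{"jaw": 1,"dx": -0.004,"dy": 0.013,"dz": 0.035,"yaw": 0.015},{"jaw": 1,"dx": 0,"dy": 0,"dz": 0.025,"yaw": 0},{"jaw": 1,"dx": 0.0,"dy": 0,"dz": 0.005,"yaw": 0},{"jaw": 1,"dx": 0,"dy": 0,"dz": 0,"yaw": 0},{"jaw": 1,"dx": 0,"dy": 0,"dz": 0,"yaw": 0}]}}

```text
clock: 2.15
tool_pos: [0.5437, -0.1118, 0.0922]
eef_rot: [0.999, 0.043, 0.005, 0.001]
contact_force: [-0.2, 0.1, -0.7]
opening: 0.005
```

```bash
python3 -c "
from h import *
go([.540,-.105,.062],.096)
"
```

```text
t2.15 pos [ 0.5437 -0.1118  0.0922] th 0.086 tilt [ 0.009 -0.001 -1.   ] F [-0.2  0.1 -0.7] op 0.005
need tool shift [-0.0034 -0.0071  0.0301] yaw -0.01
```

Request:
{"fn": "play_rows", "kwargs": {"targets": [{"jaw": 1,"dx": -0.003,"dy": -0.006,"dz": 0.012,"yaw": -0.01},{"jaw": 1,"dx": 0,"dy": 0,"dz": 0.008,"yaw": 0},{"jaw": 1,"dx": 0.0,"dy": 0,"dz": 0.003,"yaw": 0},{"jaw": 1,"dx": 0,"dy": 0,"dz": 0,"yaw": 0},{"jaw": 1,"dx": 0,"dy": 0,"dz": 0,"yaw": 0}]}}

```text
clock: 2.65
tool_pos: [0.5442, -0.1078, 0.074]
eef_rot: [0.999, 0.047, 0.009, 0.002]
contact_force: [-0.5, 0.2, 0.7]
opening: 0.005
```

```bash
python3 -c "
from h import *
go([.540,-.105,.062],.096)
"
```

```text
t2.65 pos [ 0.5442 -0.1078  0.074 ] th 0.094 tilt [ 0.019 -0.003 -1.   ] F [-0.5  0.2  0.7] op 0.005
need tool shift [-0.0041 -0.0033  0.0119] yaw -0.002
```

Request:
{"fn": "play_rows", "kwargs": {"targets": [{"jaw": 1,"dx": -0.002,"dy": -0.002,"dz": 0.003,"yaw": 0},{"jaw": 1,"dx": -0.001,"dy": 0,"dz": 0.003,"yaw": 0},{"jaw": 1,"dx": 0.0,"dy": 0,"dz": 0.003,"yaw": 0},{"jaw": 1,"dx": 0,"dy": 0,"dz": 0.001,"yaw": 0},{"jaw": 1,"dx": 0,"dy": 0,"dz": 0,"yaw": 0}]}}

```text
clock: 3.15
tool_pos: [0.5414, -0.1063, 0.0637]
eef_rot: [0.999, 0.047, 0.01, 0.002]
contact_force: [0.3, -0.5, 0.1]
opening: 0.006
```

```bash
python3 -c "
from h import *
go([.540,-.105,.062],.096)
"
```

```text
t3.15 pos [ 0.5414 -0.1063  0.0637] th 0.094 tilt [ 0.02  -0.003 -1.   ] F [ 0.3 -0.5  0.1] op 0.006
need tool shift [-0.0013 -0.0014  0.0017] yaw -0.002
```

Request:
{"fn": "play_rows", "kwargs": {"targets": [{"jaw": 1,"dx": 0,"dy": 0,"dz": 0.001,"yaw": 0},{"jaw": 1,"dx": 0,"dy": 0,"dz": 0.001,"yaw": 0},{"jaw": 1,"dx": 0,"dy": 0,"dz": 0.001,"yaw": 0},{"jaw": 1,"dx": 0,"dy": 0,"dz": 0.0005,"yaw": 0},{"jaw": 1,"dx": 0,"dy": 0,"dz": 0.0005,"yaw": 0}]}}

```text
clock: 3.65
tool_pos: [0.5417, -0.1064, 0.0594]
eef_rot: [0.999, 0.047, 0.01, 0.002]
contact_force: [0.8, 0.2, 0.3]
opening: 0.006
```

Request:
{"fn": "play_rows", "kwargs": {"targets": [{"jaw": 1,"dx": 0,"dy": 0,"dz": 0.0005,"yaw": 0},{"jaw": 1,"dx": 0,"dy": 0,"dz": 0.0005,"yaw": 0},{"jaw": 1,"dx": 0,"dy": 0,"dz": 0.0005,"yaw": 0},{"jaw": 1,"dx": 0,"dy": 0,"dz": 0,"yaw": 0},{"jaw": 1,"dx": 0,"dy": 0,"dz": 0,"yaw": 0}]}}

```text
clock: 4.15
tool_pos: [0.5417, -0.1064, 0.0578]
eef_rot: [0.999, 0.047, 0.01, 0.002]
contact_force: [0.3, -0.4, 0.6]
opening: 0.002
```

Request:
{"fn": "play_rows", "kwargs": {"targets": [{"jaw": 1,"dx": 0,"dy": 0,"dz": 0.0005,"yaw": 0},{"jaw": 1,"dx": 0,"dy": 0,"dz": 0.0004,"yaw": 0},{"jaw": 1,"dx": 0,"dy": 0,"dz": 0.0004,"yaw": 0},{"jaw": 1,"dx": 0,"dy": 0,"dz": 0,"yaw": 0},{"jaw": 1,"dx": 0,"dy": 0,"dz": 0,"yaw": 0}]}}

```text
clock: 4.65
tool_pos: [0.5418, -0.1064, 0.0564]
eef_rot: [0.999, 0.047, 0.01, 0.002]
contact_force: [0.1, -0.6, -0.2]
opening: 0.004
```

Request:
{"fn": "play_rows", "kwargs": {"targets": [{"jaw": 1,"dx": 0,"dy": 0,"dz": 0.0004,"yaw": 0},{"jaw": 1,"dx": 0,"dy": 0,"dz": 0.0004,"yaw": 0},{"jaw": 1,"dx": 0,"dy": 0,"dz": 0.0,"yaw": 0},{"jaw": 1,"dx": 0,"dy": 0,"dz": 0,"yaw": 0},{"jaw": 1,"dx": 0,"dy": 0,"dz": 0,"yaw": 0}]}}

```text
clock: 5.15
tool_pos: [0.5418, -0.1064, 0.0555]
eef_rot: [0.999, 0.047, 0.01, 0.002]
contact_force: [0.7, 0.5, -0.5]
opening: 0.008
```

Request:
{"fn": "play_rows", "kwargs": {"targets": [{"jaw": 1,"dx": 0,"dy": 0,"dz": 0.0005,"yaw": 0},{"jaw": 1,"dx": 0,"dy": 0,"dz": 0.0005,"yaw": 0},{"jaw": 1,"dx": 0,"dy": 0,"dz": 0.0,"yaw": 0},{"jaw": 1,"dx": 0,"dy": 0,"dz": 0,"yaw": 0},{"jaw": 1,"dx": 0,"dy": 0,"dz": 0,"yaw": 0}]}}

```text
clock: 5.65
tool_pos: [0.5418, -0.1064, 0.0545]
eef_rot: [0.999, 0.047, 0.01, 0.002]
contact_force: [0.1, 0.4, 0.5]
opening: 0.007
```

```bash
python3 -c "
from h import *
go([.540,-.105,.062],.096)
"
```

```text
t5.65 pos [ 0.5418 -0.1064  0.0545] th 0.094 tilt [ 0.02  -0.003 -1.   ] F [0.1 0.4 0.5] op 0.007
need tool shift [-0.0015 -0.0015 -0.0076] yaw -0.002
```

Request:
{"fn": "play_rows", "kwargs": {"targets": [{"jaw": 1,"dx": 0,"dy": 0,"dz": 0.0005,"yaw": 0},{"jaw": 1,"dx": 0,"dy": 0,"dz": 0.0004,"yaw": 0},{"jaw": 1,"dx": 0,"dy": 0,"dz": 0.0,"yaw": 0},{"jaw": 1,"dx": 0,"dy": 0,"dz": 0,"yaw": 0},{"jaw": 1,"dx": 0,"dy": 0,"dz": 0,"yaw": 0}]}}

```text
clock: 6.15
tool_pos: [0.5419, -0.1064, 0.0537]
eef_rot: [0.999, 0.047, 0.01, 0.002]
contact_force: [-0.4, -0.3, 0.8]
opening: 0.004
```

Request:
{"fn": "play_rows", "kwargs": {"targets": [{"jaw": 1,"dx": 0,"dy": 0,"dz": 0.0005,"yaw": 0},{"jaw": 1,"dx": 0,"dy": 0,"dz": 0.0004,"yaw": 0},{"jaw": 1,"dx": 0,"dy": 0,"dz": 0.0,"yaw": 0},{"jaw": 1,"dx": 0,"dy": 0,"dz": 0,"yaw": 0},{"jaw": 1,"dx": 0,"dy": 0,"dz": 0,"yaw": 0}]}}

```text
clock: 6.65
tool_pos: [0.5419, -0.1064, 0.0534]
eef_rot: [0.999, 0.047, 0.01, 0.002]
contact_force: [-0.2, 0.4, 2.0]
opening: 0.004
```

Request:
{"fn": "play_rows", "kwargs": {"targets": [{"jaw": 1,"dx": 0,"dy": 0,"dz": 0.0004,"yaw": 0},{"jaw": 1,"dx": 0,"dy": 0,"dz": 0.0004,"yaw": 0},{"jaw": 1,"dx": 0,"dy": 0,"dz": 0.0004,"yaw": 0},{"jaw": 1,"dx": 0,"dy": 0,"dz": 0,"yaw": 0},{"jaw": 1,"dx": 0,"dy": 0,"dz": 0,"yaw": 0}]}}

```text
clock: 7.15
tool_pos: [0.5419, -0.1064, 0.0533]
eef_rot: [0.999, 0.047, 0.01, 0.002]
contact_force: [-0.5, 0.0, 2.8]
opening: 0.004
```

Request:
{"fn": "play_rows", "kwargs": {"targets": [{"jaw": 1,"dx": 0,"dy": 0,"dz": 0.0006,"yaw": 0},{"jaw": 1,"dx": 0,"dy": 0,"dz": 0.0006,"yaw": 0},{"jaw": 1,"dx": 0,"dy": 0,"dz": 0.0006,"yaw": 0},{"jaw": 1,"dx": 0,"dy": 0,"dz": 0.0006,"yaw": 0},{"jaw": 1,"dx": 0,"dy": 0,"dz": 0.0006,"yaw": 0}]}}

```text
clock: 7.65
tool_pos: [0.542, -0.1065, 0.0525]
eef_rot: [0.999, 0.047, 0.011, 0.002]
contact_force: [-1.9, 1.6, 10.1]
opening: 0.006
```

Request:
{"fn": "play_rows", "kwargs": {"targets": [{"jaw": 1,"dx": -0.002,"dy": 0,"dz": 0.0005,"yaw": 0},{"jaw": 1,"dx": -0.003,"dy": 0,"dz": 0.0004,"yaw": 0},{"jaw": 1,"dx": -0.004,"dy": 0,"dz": 0.0004,"yaw": 0},{"jaw": 1,"dx": -0.004,"dy": 0,"dz": 0.0004,"yaw": 0},{"jaw": 1,"dx": -0.004,"dy": 0,"dz": 0.0004,"yaw": 0}]}}

```text
clock: 8.15
tool_pos: [0.5371, -0.1071, 0.0532]
eef_rot: [0.999, 0.048, 0.024, 0.003]
contact_force: [3.5, 0.4, 6.5]
opening: 0.005
```

```bash
python3 -c "
from h import *
go([.540,-.105,.062],.096)
"
```

```text
t8.15 pos [ 0.5371 -0.1071  0.0532] th 0.095 tilt [ 0.048 -0.003 -0.999] F [3.5 0.4 6.5] op 0.005
need tool shift [ 0.0035 -0.0017 -0.0086] yaw -0.001
```

Request:
{"fn": "play_rows", "kwargs": {"targets": [{"jaw": 1,"dx": -0.006,"dy": 0,"dz": 0.0009,"yaw": 0},{"jaw": 1,"dx": -0.008,"dy": 0,"dz": 0.0007,"yaw": 0},{"jaw": 1,"dx": -0.008,"dy": 0,"dz": 0.0006,"yaw": 0},{"jaw": 1,"dx": -0.008,"dy": 0,"dz": 0.0006,"yaw": 0},{"jaw": 1,"dx": -0.008,"dy": 0,"dz": 0.0006,"yaw": 0}]}}

```text
clock: 8.65
tool_pos: [0.5165, -0.1093, 0.0528]
eef_rot: [0.998, 0.049, 0.043, 0.004]
contact_force: [5.5, 1.6, 11.1]
opening: 0.005
```

```bash
python3 -c "
from h import *
go([.540,-.105,.062],.096)
"
```

```text
t8.65 pos [ 0.5165 -0.1093  0.0528] th 0.099 tilt [ 0.087 -0.003 -0.996] F [ 5.5  1.6 11.1] op 0.005
need tool shift [ 0.0245 -0.0018 -0.0071] yaw 0.003
```

Request:
{"fn": "play_rows", "kwargs": {"targets": [{"jaw": 1,"dx": -0.01,"dy": 0,"dz": 0.0001,"yaw": 0},{"jaw": 1,"dx": -0.01,"dy": 0,"dz": 0.0,"yaw": 0},{"jaw": 1,"dx": -0.01,"dy": 0,"dz": 0.0,"yaw": 0},{"jaw": 1,"dx": -0.01,"dy": 0,"dz": 0.0,"yaw": 0},{"jaw": 1,"dx": -0.01,"dy": 0,"dz": 0.0,"yaw": 0}]}}

```text
clock: 9.15
tool_pos: [0.4804, -0.1146, 0.0557]
eef_rot: [0.998, 0.05, 0.045, 0.002]
contact_force: [-0.8, -0.1, 0.1]
opening: 0.004
```

```bash
python3 -c "
from h import *
go([.540,-.105,.062],.096)
"
```

```text
t9.15 pos [ 0.4804 -0.1146  0.0557] th 0.102 tilt [ 0.091  0.    -0.996] F [-0.8 -0.1  0.1] op 0.004
need tool shift [ 0.0606 -0.0035 -0.0008] yaw 0.006
```

Request:
{"fn": "play_rows", "kwargs": {"targets": [{"jaw": 1,"dx": 0,"dy": 0,"dz": 0,"yaw": 0},{"jaw": 1,"dx": 0,"dy": 0,"dz": 0.0,"yaw": 0},{"jaw": 1,"dx": 0,"dy": 0,"dz": 0.0,"yaw": 0},{"jaw": 1,"dx": 0,"dy": 0,"dz": 0.0,"yaw": 0},{"jaw": 1,"dx": 0,"dy": 0,"dz": 0.0,"yaw": 0}]}}

```text
clock: 9.65
tool_pos: [0.476, -0.1152, 0.054]
eef_rot: [0.998, 0.05, 0.041, 0.002]
contact_force: [-0.1, -0.7, 1.4]
opening: 0.007
```

```bash
python3 -c "
from h import *
go([.540,-.105,.055],.096)
s=r.snapshot('top');f=s['frame'][:,:,::-1]
cv2.imwrite('pics/t2.png',cv2.resize(f[175:325,300:420],None,fx=4,fy=4,interpolation=2))
s=r.snapshot('scene');f=s['frame'][:,:,::-1]
cv2.imwrite('pics/s2.png',cv2.resize(f[130:280,250:450],None,fx=4,fy=4,interpolation=2))
"
```

```text
t9.65 pos [ 0.476  -0.1152  0.054 ] th 0.100 tilt [ 0.082 -0.    -0.997] F [-0.1 -0.7  1.4] op 0.007
need tool shift [ 0.0646 -0.0038  0.0043] yaw 0.004
```

View pics/t2.png

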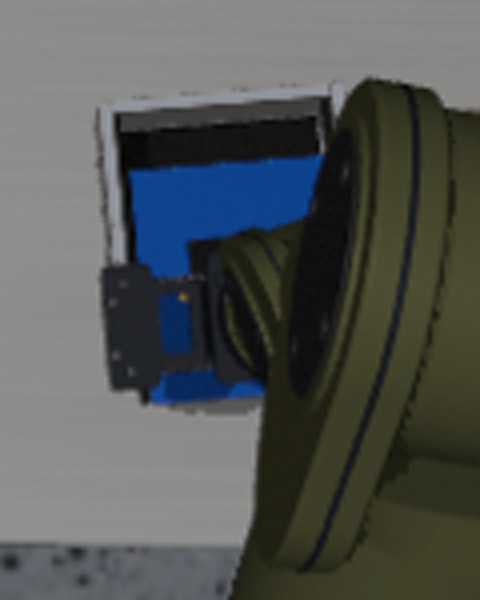

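View pics/s2.png

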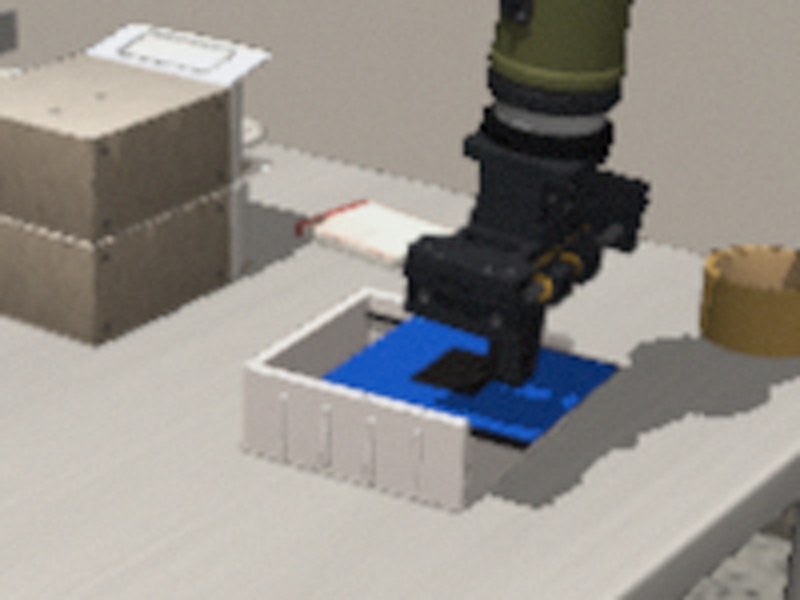

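Request:
{"fn": "play_rows", "kwargs": {"targets": [{"jaw": 1,"dx": 0,"dy": 0,"dz": -0.015,"yaw": 0},{"jaw": 1,"dx": 0.01,"dy": -0.001,"dz": -0.005,"yaw": 0},{"jaw": 1,"dx": 0.015,"dy": -0.001,"dz": 0.0,"yaw": 0},{"jaw": 1,"dx": 0.005,"dy": 0,"dz": 0.0,"yaw": 0},{"jaw": 1,"dx": 0,"dy": 0,"dz": 0.0,"yaw": 0}]}}

```text
clock: 10.25
tool_pos: [0.5037, -0.1096, 0.0767]
eef_rot: [0.998, 0.05, 0.04, 0.002]
contact_force: [-0.2, -0.2, -0.6]
opening: 0.005
```

```bash
python3 -c "
from h import *
go([.508,-.108,.059],.096)
st=r.get_state();s=r.snapshot('wrist');cv2.imwrite('pics/w2.png',s['frame'][:,:,::-1]);pickle.dump((s,st),open('w2.pkl','wb'))
"
```

```text
t10.25 pos [ 0.5037 -0.1096  0.0767] th 0.101 tilt [ 0.08   0.    -0.997] F [-0.2 -0.2 -0.6] op 0.005
need tool shift [ 0.0031 -0.0013  0.018 ] yaw 0.005
```

View pics/w2.png

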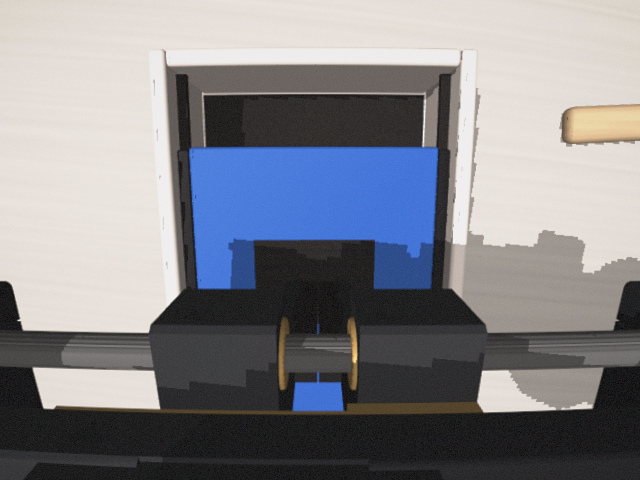

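```bash
python3 -c "
from h import *
s,st=pickle.load(open('w2.pkl','rb'));T=cam(s,st)
c=np.array([.538,-.104]);a=.096
for p in [(314,240),(314,148)]:
  w=atz(s,T,*p,.0535);d=w[:2]-c;print(w,'case x',d[0]*np.cos(a)+d[1]*np.sin(a))
"
```

```text
[ 0.52689479 -0.10563041  0.0535    ] case x -0.011210359469359913
[ 0.57081061 -0.10127692  0.0535    ] case x 0.032920549375222125
```

Request:
{"fn": "play_rows", "kwargs": {"targets": [{"jaw": 1,"dx": 0.004,"dy": 0,"dz": 0.006,"yaw": 0},{"jaw": 1,"dx": 0.001,"dy": 0,"dz": 0.006,"yaw": 0},{"jaw": 1,"dx": 0,"dy": 0,"dz": 0.003,"yaw": 0},{"jaw": 1,"dx": 0,"dy": 0,"dz": 0.001,"yaw": 0},{"jaw": 1,"dx": 0,"dy": 0,"dz": 0.0,"yaw": 0}]}}

```text
clock: 10.8
tool_pos: [0.5069, -0.1094, 0.0583]
eef_rot: [0.998, 0.05, 0.037, 0.002]
contact_force: [0.2, 0.9, 0.2]
opening: 0.003
```

```bash
python3 -c "
from h import *
go([.508,-.108,.055],.096)
"
```

```text
t10.80 pos [ 0.5069 -0.1094  0.0583] th 0.101 tilt [ 0.074 -0.    -0.997] F [0.2 0.9 0.2] op 0.003
need tool shift [ 0.001  -0.0013  0.0034] yaw 0.005
```

Descend about 4 mm to just above contact, then press.

Request:
{"fn": "play_rows", "kwargs": {"targets": [{"jaw": 1,"dx": 0,"dy": 0,"dz": 0.001,"yaw": 0},{"jaw": 1,"dx": 0,"dy": 0,"dz": 0.001,"yaw": 0},{"jaw": 1,"dx": 0,"dy": 0,"dz": 0.001,"yaw": 0},{"jaw": 1,"dx": 0,"dy": 0,"dz": 0.0007,"yaw": 0},{"jaw": 1,"dx": 0,"dy": 0,"dz": 0.0005,"yaw": 0}]}}

```text
clock: 11.3
tool_pos: [0.507, -0.1095, 0.0541]
eef_rot: [0.998, 0.05, 0.037, 0.002]
contact_force: [0.1, 0.5, 0.6]
opening: 0.008
```

Request:
{"fn": "play_rows", "kwargs": {"targets": [{"jaw": 1,"dx": 0,"dy": 0,"dz": 0.0005,"yaw": 0},{"jaw": 1,"dx": 0,"dy": 0,"dz": 0.0005,"yaw": 0},{"jaw": 1,"dx": 0,"dy": 0,"dz": 0.0005,"yaw": 0},{"jaw": 1,"dx": 0,"dy": 0,"dz": 0.0005,"yaw": 0},{"jaw": 1,"dx": 0,"dy": 0,"dz": 0.0005,"yaw": 0}]}}

```text
clock: 11.8
tool_pos: [0.507, -0.1095, 0.0532]
eef_rot: [0.998, 0.05, 0.037, 0.003]
contact_force: [-1.0, -0.0, 7.4]
opening: 0.006
```

Request:
{"fn": "play_rows", "kwargs": {"targets": [{"jaw": 1,"dx": -0.004,"dy": 0,"dz": 0.0008,"yaw": 0},{"jaw": 1,"dx": -0.007,"dy": 0,"dz": 0.0007,"yaw": 0},{"jaw": 1,"dx": -0.007,"dy": 0,"dz": 0.0007,"yaw": 0},{"jaw": 1,"dx": -0.007,"dy": 0,"dz": 0.0006,"yaw": 0},{"jaw": 1,"dx": -0.007,"dy": 0,"dz": 0.0006,"yaw": 0}]}}

```text
clock: 12.3
tool_pos: [0.4978, -0.1107, 0.0543]
eef_rot: [0.997, 0.052, 0.058, 0.001]
contact_force: [1.7, 0.3, 1.7]
opening: 0.004
```

```bash
python3 -c "
from h import *
go([.508,-.108,.055],.096)
"
```

```text
t12.30 pos [ 0.4978 -0.1107  0.0543] th 0.104 tilt [ 0.116  0.004 -0.993] F [1.7 0.3 1.7] op 0.004
need tool shift [ 0.0104 -0.0017  0.0005] yaw 0.008
```

Request:
{"fn": "play_rows", "kwargs": {"targets": [{"jaw": 1,"dx": 0,"dy": 0,"dz": 0.0007,"yaw": 0},{"jaw": 1,"dx": 0,"dy": 0,"dz": 0.0007,"yaw": 0},{"jaw": 1,"dx": 0,"dy": 0,"dz": 0.0006,"yaw": 0},{"jaw": 1,"dx": 0,"dy": 0,"dz": 0.0006,"yaw": 0},{"jaw": 1,"dx": 0,"dy": 0,"dz": 0.0006,"yaw": 0}]}}

```text
clock: 12.8
tool_pos: [0.4977, -0.111, 0.0534]
eef_rot: [0.997, 0.052, 0.059, 0.002]
contact_force: [-2.5, 0.3, 9.5]
opening: 0.003
```

```bash
python3 -c "
from h import *
go([.508,-.108,.055],.096)
"
```

```text
t12.80 pos [ 0.4977 -0.111   0.0534] th 0.105 tilt [ 0.118  0.003 -0.993] F [-2.5  0.3  9.5] op 0.003
need tool shift [ 0.0107 -0.0019 -0.0004] yaw 0.009
```

Request:
{"fn": "play_rows", "kwargs": {"targets": [{"jaw": 1,"dx": -0.005,"dy": 0,"dz": 0.0009,"yaw": 0},{"jaw": 1,"dx": -0.007,"dy": 0,"dz": 0.0009,"yaw": 0},{"jaw": 1,"dx": -0.008,"dy": 0,"dz": 0.0009,"yaw": 0},{"jaw": 1,"dx": -0.008,"dy": 0,"dz": 0.0007,"yaw": 0},{"jaw": 1,"dx": -0.008,"dy": 0,"dz": 0.0005,"yaw": 0}]}}

```text
clock: 13.3
tool_pos: [0.4771, -0.1171, 0.0565]
eef_rot: [0.997, 0.054, 0.054, -0.003]
contact_force: [-0.8, -0.7, -0.1]
opening: 0.007
```

```bash
python3 -c "
from h import *
go([.508,-.108,.055],.096)
"
```

```text
t13.30 pos [ 0.4771 -0.1171  0.0565] th 0.107 tilt [ 0.107  0.011 -0.994] F [-0.8 -0.7 -0.1] op 0.007
need tool shift [ 0.0313 -0.0057  0.0049] yaw 0.011
```

Request:
{"fn": "play_rows", "kwargs": {"targets": [{"jaw": 1,"dx": 0,"dy": 0,"dz": -0.015,"yaw": 0},{"jaw": 1,"dx": 0,"dy": 0,"dz": -0.015,"yaw": 0},{"jaw": 1,"dx": 0.02,"dy": -0.003,"dz": 0.0,"yaw": 0},{"jaw": 1,"dx": 0.02,"dy": -0.003,"dz": 0.0,"yaw": 0},{"jaw": 1,"dx": 0,"dy": 0,"dz": 0.0,"yaw": 0}]}}

```text
clock: 13.8
tool_pos: [0.5056, -0.1109, 0.0898]
eef_rot: [0.998, 0.044, 0.046, -0.002]
contact_force: [-0.2, 0.6, 0.3]
opening: 0.008
```

```bash
python3 -c "
from h import *
go([.508,-.108,.055],.096)
st=r.get_state();s=r.snapshot('wrist');cv2.imwrite('pics/w3.png',s['frame'][:,:,::-1]);pickle.dump((s,st),open('w3.pkl','wb'))
"
```

```text
t13.80 pos [ 0.5056 -0.1109  0.0898] th 0.087 tilt [ 0.091  0.007 -0.996] F [-0.2  0.6  0.3] op 0.008
need tool shift [-0.0005 -0.0027  0.0349] yaw -0.009
```

View pics/w3.png

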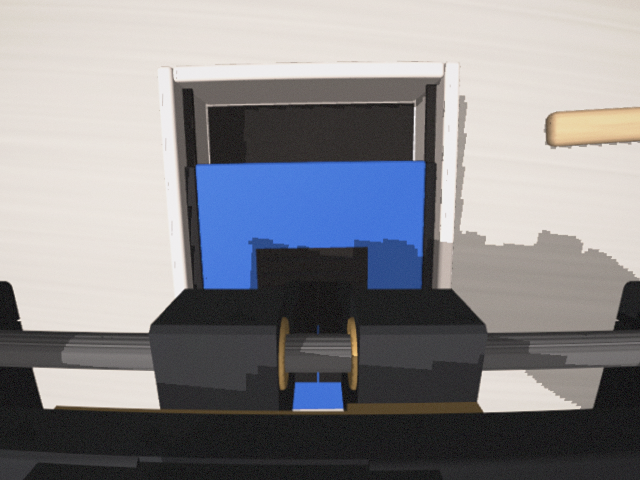

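Request:
{"fn": "play_rows", "kwargs": {"targets": [{"jaw": 1,"dx": 0.05,"dy": 0,"dz": -0.02,"yaw": 0},{"jaw": 1,"dx": 0.05,"dy": 0,"dz": -0.01,"yaw": 0},{"jaw": 1,"dx": 0.0,"dy": 0,"dz": 0.0,"yaw": 0},{"jaw": 1,"dx": 0,"dy": 0,"dz": 0.0,"yaw": 0},{"jaw": 1,"dx": 0,"dy": 0,"dz": 0.0,"yaw": 0}]}}

```text
clock: 14.35
tool_pos: [0.5843, -0.1066, 0.1207]
eef_rot: [0.999, 0.042, 0.032, 0.001]
contact_force: [-0.6, 0.3, -0.9]
opening: 0.004
```

```bash
python3 -c "
from h import *
s,st=pickle.load(open('w3.pkl','rb'));T=cam(s,st)
c=np.array([.538,-.104]);a=.096
for p in [(312,248),(312,162)]:
  w=atz(s,T,*p,.0535);d=w[:2]-c;print(w,'case x',d[0]*np.cos(a)+d[1]*np.sin(a))
go([.508,-.108,.055],.096)
print(r.get_state()['qd'])
"
```

```text
[ 0.52254576 -0.10639955  0.0535    ] case x -0.015613083286342184
[ 0.5672436  -0.10259717  0.0535    ] case x 0.029243414130644702
t14.35 pos [ 0.5843 -0.1066  0.1207] th 0.083 tilt [ 0.064  0.001 -0.998] F [-0.6  0.3 -0.9] op 0.004
need tool shift [-0.0802 -0.0053  0.0607] yaw -0.013
[ 0.00069106  0.00243127  0.02088277  0.04583748  0.00366698  0.00088374
 -0.01643404]
```

Request:
{"fn": "play_rows", "kwargs": {"targets": [{"jaw": 1,"dx": -0.008,"dy": 0,"dz": 0,"yaw": 0},{"jaw": 1,"dx": -0.008,"dy": 0,"dz": 0,"yaw": 0},{"jaw": 1,"dx": -0.008,"dy": 0,"dz": 0.0,"yaw": 0},{"jaw": 1,"dx": -0.008,"dy": 0,"dz": 0.0,"yaw": 0},{"jaw": 1,"dx": -0.008,"dy": 0,"dz": 0.0,"yaw": 0}]}}

```text
clock: 14.85
tool_pos: [0.5355, -0.1113, 0.1163]
eef_rot: [0.999, 0.042, 0.028, 0.002]
contact_force: [-0.6, -0.6, -0.5]
opening: 0.008
```

```bash
python3 -c "
from h import *
go([.508,-.108,.055],.096)
"
```

```text
t14.85 pos [ 0.5355 -0.1113  0.1163] th 0.084 tilt [ 0.056 -0.002 -0.998] F [-0.6 -0.6 -0.5] op 0.008
need tool shift [-0.0304 -0.006   0.0596] yaw -0.012
```

Request:
{"fn": "play_rows", "kwargs": {"targets": [{"jaw": 1,"dx": 0,"dy": 0,"dz": -0.05,"yaw": 0},{"jaw": 1,"dx": 0,"dy": 0,"dz": -0.05,"yaw": 0},{"jaw": 1,"dx": 0,"dy": 0,"dz": -0.05,"yaw": 0},{"jaw": 1,"dx": 0,"dy": 0,"dz": 0.0,"yaw": 0},{"jaw": 1,"dx": 0,"dy": 0,"dz": 0.0,"yaw": 0}]}}

```text
clock: 15.35
tool_pos: [0.5221, -0.112, 0.2688]
eef_rot: [0.999, 0.042, 0.024, 0.003]
contact_force: [-0.0, -0.4, -0.7]
opening: 0.006
```

```bash
python3 -c "
from h import *
go([.53,-.106,.07],.096)
"
```

```text
t15.35 pos [ 0.5221 -0.112   0.2688] th 0.084 tilt [ 0.049 -0.005 -0.999] F [-0.  -0.4 -0.7] op 0.006
need tool shift [-0.0013 -0.0071  0.1989] yaw -0.012
```

Request:
{"fn": "play_rows", "kwargs": {"targets": [{"jaw": 1,"dx": 0,"dy": 0,"dz": 0.02,"yaw": -0.01},{"jaw": 1,"dx": 0,"dy": 0,"dz": 0.02,"yaw": 0},{"jaw": 1,"dx": 0,"dy": 0,"dz": 0.02,"yaw": 0},{"jaw": 1,"dx": 0,"dy": 0,"dz": 0.02,"yaw": 0},{"jaw": 1,"dx": 0,"dy": 0,"dz": 0.01,"yaw": 0}]}}

```text
clock: 15.85
tool_pos: [0.5238, -0.1133, 0.1724]
eef_rot: [0.999, 0.047, 0.023, 0.004]
contact_force: [0.1, 0.7, 0.1]
opening: 0.001
```

```bash
python3 -c "
from h import *
go([.53,-.106,.07],.096)
"
```

```text
t15.85 pos [ 0.5238 -0.1133  0.1724] th 0.095 tilt [ 0.046 -0.006 -0.999] F [0.1 0.7 0.1] op 0.001
need tool shift [ 0.0023 -0.0077  0.1026] yaw -0.001
```

Request:
{"fn": "play_rows", "kwargs": {"targets": [{"jaw": 1,"dx": 0.05,"dy": 0,"dz": 0,"yaw": 0},{"jaw": 1,"dx": 0.05,"dy": 0,"dz": 0,"yaw": 0},{"jaw": 1,"dx": 0.02,"dy": 0,"dz": 0,"yaw": 0},{"jaw": 1,"dx": 0,"dy": 0,"dz": 0,"yaw": 0},{"jaw": 1,"dx": 0,"dy": 0,"dz": 0,"yaw": 0}]}}

```text
clock: 16.35
tool_pos: [0.6338, -0.101, 0.1662]
eef_rot: [0.999, 0.051, 0.01, 0.005]
contact_force: [-0.4, -0.1, -0.1]
opening: 0.005
```

```bash
python3 -c "
from h import *
go([.53,-.106,.07],.096)
"
```

```text
t16.35 pos [ 0.6338 -0.101   0.1662] th 0.101 tilt [ 0.02  -0.008 -1.   ] F [-0.4 -0.1 -0.1] op 0.005
need tool shift [-0.1056 -0.0065  0.0942] yaw 0.005
```

Request:
{"fn": "play_rows", "kwargs": {"targets": [{"jaw": 1,"dx": -0.015,"dy": 0,"dz": 0.01,"yaw": 0},{"jaw": 1,"dx": -0.02,"dy": 0,"dz": 0.01,"yaw": 0},{"jaw": 1,"dx": -0.02,"dy": 0,"dz": 0.015,"yaw": 0},{"jaw": 1,"dx": -0.02,"dy": 0,"dz": 0.015,"yaw": 0},{"jaw": 1,"dx": -0.01,"dy": 0,"dz": 0.01,"yaw": 0}]}}

```text
clock: 16.85
tool_pos: [0.5417, -0.1114, 0.1036]
eef_rot: [0.999, 0.051, 0.008, 0.005]
contact_force: [-0.0, -0.2, 0.2]
opening: 0.006
```

```bash
python3 -c "
from h import *
go([.53,-.106,.07],.096)
"
```

```text
t16.85 pos [ 0.5417 -0.1114  0.1036] th 0.101 tilt [ 0.017 -0.009 -1.   ] F [-0.  -0.2  0.2] op 0.006
need tool shift [-0.0116 -0.0069  0.0333] yaw 0.005
```

Request:
{"fn": "play_rows", "kwargs": {"targets": [{"jaw": 1,"dx": 0.05,"dy": -0.002,"dz": 0,"yaw": 0},{"jaw": 1,"dx": 0.05,"dy": -0.002,"dz": 0,"yaw": 0},{"jaw": 1,"dx": 0.03,"dy": 0,"dz": 0,"yaw": 0},{"jaw": 1,"dx": 0,"dy": 0,"dz": 0,"yaw": 0},{"jaw": 1,"dx": 0,"dy": 0,"dz": 0,"yaw": 0}]}}

```text
clock: 17.35
tool_pos: [0.6497, -0.0963, 0.0975]
eef_rot: [0.998, 0.055, -0.009, 0.007]
contact_force: [-0.1, 0.4, -0.5]
opening: 0.007
```

Request:
{"fn": "play_rows", "kwargs": {"targets": [{"jaw": 1,"dx": -0.015,"dy": 0,"dz": 0,"yaw": 0},{"jaw": 1,"dx": -0.02,"dy": 0,"dz": 0,"yaw": 0},{"jaw": 1,"dx": -0.02,"dy": 0,"dz": 0.0,"yaw": 0},{"jaw": 1,"dx": -0.02,"dy": 0,"dz": 0,"yaw": 0},{"jaw": 1,"dx": -0.02,"dy": 0,"dz": 0,"yaw": 0}]}}

```text
clock: 17.85
tool_pos: [0.5436, -0.1094, 0.0999]
eef_rot: [0.998, 0.055, -0.013, 0.008]
contact_force: [0.5, -1.0, -0.0]
opening: 0.005
```

```bash
python3 -c "
from h import *
go([.512,-.108,.07],.096)
"
```

```text
t17.85 pos [ 0.5436 -0.1094  0.0999] th 0.110 tilt [-0.024 -0.017 -1.   ] F [ 0.5 -1.  -0. ] op 0.005
need tool shift [-0.0304 -0.0053  0.0306] yaw 0.014
```

Request:
{"fn": "play_rows", "kwargs": {"targets": [{"jaw": 1,"dx": -0.012,"dy": -0.004,"dz": 0.01,"yaw": 0.014},{"jaw": 1,"dx": -0.01,"dy": 0,"dz": 0.01,"yaw": 0},{"jaw": 1,"dx": -0.004,"dy": 0,"dz": 0.01,"yaw": 0},{"jaw": 1,"dx": 0,"dy": 0,"dz": 0.003,"yaw": 0},{"jaw": 1,"dx": 0,"dy": 0,"dz": 0,"yaw": 0}]}}

```text
clock: 18.35
tool_pos: [0.501, -0.1136, 0.0694]
eef_rot: [0.999, 0.047, -0.019, 0.01]
contact_force: [0.9, 0.3, 0.8]
opening: 0.004
```

```bash
python3 -c "
from h import *
go([.508,-.108,.055],.096)
"
```

```text
t18.35 pos [ 0.501  -0.1136  0.0694] th 0.093 tilt [-0.036 -0.022 -0.999] F [0.9 0.3 0.8] op 0.004
need tool shift [ 0.0081 -0.0052  0.014 ] yaw -0.003
```

Request:
{"fn": "play_rows", "kwargs": {"targets": [{"jaw": 1,"dx": 0.006,"dy": -0.005,"dz": 0.006,"yaw": 0},{"jaw": 1,"dx": 0.001,"dy": 0,"dz": 0.003,"yaw": 0},{"jaw": 1,"dx": 0,"dy": 0,"dz": 0.002,"yaw": 0},{"jaw": 1,"dx": 0,"dy": 0,"dz": 0.001,"yaw": 0},{"jaw": 1,"dx": 0,"dy": 0,"dz": 0,"yaw": 0}]}}

```text
clock: 18.85
tool_pos: [0.5086, -0.1075, 0.0572]
eef_rot: [0.999, 0.047, -0.017, 0.01]
contact_force: [0.2, -0.0, 0.2]
opening: 0.006
```

```bash
python3 -c "
from h import *
go([.508,-.108,.055],.096)
"
```

```text
t18.85 pos [ 0.5086 -0.1075  0.0572] th 0.093 tilt [-0.034 -0.022 -0.999] F [ 0.2 -0.   0.2] op 0.006
need tool shift [-0.0006  0.0004  0.0022] yaw -0.003
```

Request:
{"fn": "play_rows", "kwargs": {"targets": [{"jaw": 1,"dx": 0,"dy": 0,"dz": 0.001,"yaw": 0},{"jaw": 1,"dx": 0,"dy": 0,"dz": 0.001,"yaw": 0},{"jaw": 1,"dx": 0,"dy": 0,"dz": 0.0007,"yaw": 0},{"jaw": 1,"dx": 0,"dy": 0,"dz": 0.0005,"yaw": 0},{"jaw": 1,"dx": 0,"dy": 0,"dz": 0.0005,"yaw": 0}]}}

```text
clock: 19.35
tool_pos: [0.5088, -0.1076, 0.0535]
eef_rot: [0.999, 0.046, -0.017, 0.01]
contact_force: [0.1, -0.3, 3.7]
opening: 0.009
```

Request:
{"fn": "play_rows", "kwargs": {"targets": [{"jaw": 1,"dx": 0,"dy": 0,"dz": 0.0006,"yaw": 0},{"jaw": 1,"dx": 0,"dy": 0,"dz": 0.0006,"yaw": 0},{"jaw": 1,"dx": 0,"dy": 0,"dz": 0.0006,"yaw": 0},{"jaw": 1,"dx": 0,"dy": 0,"dz": 0.0006,"yaw": 0},{"jaw": 1,"dx": 0,"dy": 0,"dz": 0.0006,"yaw": 0}]}}

```text
clock: 19.85
tool_pos: [0.5088, -0.1076, 0.053]
eef_rot: [0.999, 0.047, -0.016, 0.011]
contact_force: [-2.2, 0.3, 6.6]
opening: 0.005
```

Request:
{"fn": "play_rows", "kwargs": {"targets": [{"jaw": 1,"dx": 0,"dy": 0,"dz": 0.001,"yaw": 0},{"jaw": 1,"dx": -0.004,"dy": 0,"dz": 0.0013,"yaw": 0},{"jaw": 1,"dx": -0.008,"dy": 0,"dz": 0.0013,"yaw": 0},{"jaw": 1,"dx": -0.008,"dy": 0,"dz": 0.0012,"yaw": 0},{"jaw": 1,"dx": -0.008,"dy": 0,"dz": 0.0011,"yaw": 0}]}}

```text
clock: 20.35
tool_pos: [0.4948, -0.1079, 0.0531]
eef_rot: [0.999, 0.047, -0.001, 0.01]
contact_force: [3.2, -0.1, 4.9]
opening: 0.01
```

```bash
python3 -c "
from h import *
go([.508,-.108,.055],.096)
"
```

```text
t20.35 pos [ 0.4948 -0.1079  0.0531] th 0.094 tilt [-0.002 -0.019 -1.   ] F [ 3.2 -0.1  4.9] op 0.010
need tool shift [ 0.0131  0.0014 -0.0019] yaw -0.002
```

Request:
{"fn": "play_rows", "kwargs": {"targets": [{"jaw": 1,"dx": -0.006,"dy": 0,"dz": 0.0016,"yaw": 0},{"jaw": 1,"dx": -0.008,"dy": 0,"dz": 0.0014,"yaw": 0},{"jaw": 1,"dx": -0.008,"dy": 0,"dz": 0.0012,"yaw": 0},{"jaw": 1,"dx": -0.008,"dy": 0,"dz": 0.001,"yaw": 0},{"jaw": 1,"dx": -0.008,"dy": 0,"dz": 0.001,"yaw": 0}]}}

```text
clock: 20.85
tool_pos: [0.4734, -0.1099, 0.0526]
eef_rot: [0.999, 0.048, 0.016, 0.008]
contact_force: [5.2, -0.2, 7.8]
opening: 0.004
```

```bash
python3 -c "
from h import *
go([.508,-.108,.055],.096)
"
```

```text
t20.85 pos [ 0.4734 -0.1099  0.0526] th 0.095 tilt [ 0.033 -0.015 -0.999] F [ 5.2 -0.2  7.8] op 0.004
need tool shift [ 0.0347  0.0014 -0.0013] yaw -0.001
```

Request:
{"fn": "play_rows", "kwargs": {"targets": [{"jaw": 1,"dx": -0.009,"dy": 0,"dz": 0.0012,"yaw": 0},{"jaw": 1,"dx": -0.009,"dy": 0,"dz": 0.0011,"yaw": 0},{"jaw": 1,"dx": -0.009,"dy": 0,"dz": 0.0009,"yaw": 0},{"jaw": 1,"dx": -0.009,"dy": 0,"dz": 0.0009,"yaw": 0},{"jaw": 1,"dx": -0.009,"dy": 0,"dz": 0.0008,"yaw": 0}]}}

```text
clock: 21.35
tool_pos: [0.4448, -0.1158, 0.0548]
eef_rot: [0.998, 0.049, 0.026, 0.009]
contact_force: [0.2, 0.3, -0.4]
opening: 0.003
```

```bash
python3 -c "
from h import *
go([.508,-.108,.055],.096)
"
```

```text
t21.35 pos [ 0.4448 -0.1158  0.0548] th 0.099 tilt [ 0.052 -0.016 -0.999] F [ 0.2  0.3 -0.4] op 0.003
need tool shift [ 0.0636 -0.0016  0.003 ] yaw 0.003
```

Request:
{"fn": "play_rows", "kwargs": {"targets": [{"jaw": 1,"dx": 0,"dy": 0,"dz": -0.02,"yaw": 0},{"jaw": 1,"dx": 0.02,"dy": -0.002,"dz": -0.02,"yaw": 0},{"jaw": 1,"dx": 0.02,"dy": -0.002,"dz": 0.0,"yaw": 0},{"jaw": 1,"dx": 0,"dy": 0,"dz": 0.0,"yaw": 0},{"jaw": 1,"dx": 0,"dy": 0,"dz": 0.0,"yaw": 0}]}}

```text
clock: 21.85
tool_pos: [0.4754, -0.1091, 0.0921]
eef_rot: [0.999, 0.047, 0.019, 0.01]
contact_force: [0.3, 0.2, -0.2]
opening: 0.007
```

```bash
python3 -c "
from h import *
go([.508,-.108,.055],.096)
st=r.get_state();s=r.snapshot('wrist');cv2.imwrite('pics/w4.png',s['frame'][:,:,::-1]);pickle.dump((s,st),open('w4.pkl','wb'))
"
```

```text
t21.85 pos [ 0.4754 -0.1091  0.0921] th 0.095 tilt [ 0.038 -0.017 -0.999] F [ 0.3  0.2 -0.2] op 0.007
need tool shift [0.0312 0.0013 0.0383] yaw -0.001
```

View pics/w4.png

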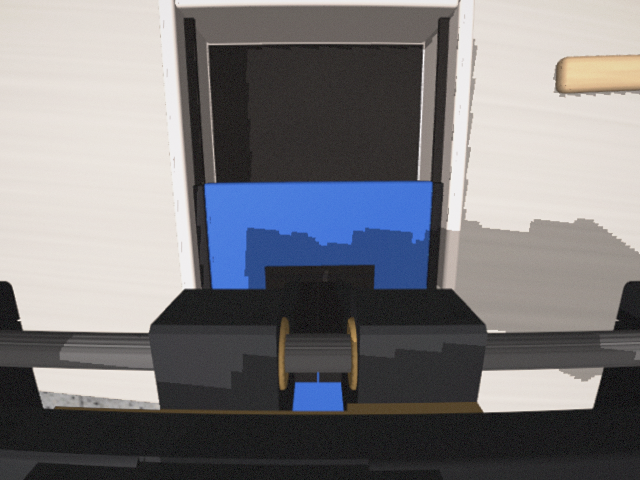

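```bash
python3 -c "
from h import *
s,st=pickle.load(open('w4.pkl','rb'));T=cam(s,st)
c=np.array([.538,-.104]);a=.096
for p in [(320,266),(320,182)]:
  w=atz(s,T,*p,.0535);d=w[:2]-c;print(w,'case x',d[0]*np.cos(a)+d[1]*np.sin(a))
"
```

```text
[ 0.48043138 -0.11066277  0.0535    ] case x -0.05794219389507151
[ 0.52531985 -0.10634569  0.0535    ] case x -0.012846609448219878
```

Request:
{"fn": "play_rows", "kwargs": {"targets": [{"jaw": 1,"dx": 0.05,"dy": -0.002,"dz": 0,"yaw": 0},{"jaw": 1,"dx": 0.05,"dy": -0.002,"dz": 0,"yaw": 0},{"jaw": 1,"dx": 0.04,"dy": 0,"dz": 0,"yaw": 0},{"jaw": 1,"dx": 0,"dy": 0,"dz": 0,"yaw": 0},{"jaw": 1,"dx": 0,"dy": 0,"dz": 0,"yaw": 0}]}}

```text
clock: 22.4
tool_pos: [0.604, -0.0935, 0.0897]
eef_rot: [0.999, 0.049, 0.007, 0.012]
contact_force: [-0.9, -0.8, -0.4]
opening: -0.001
```

Request:
{"fn": "play_rows", "kwargs": {"targets": [{"jaw": 1,"dx": -0.015,"dy": 0,"dz": 0,"yaw": 0},{"jaw": 1,"dx": -0.025,"dy": 0,"dz": 0,"yaw": 0},{"jaw": 1,"dx": -0.025,"dy": 0,"dz": 0.0,"yaw": 0},{"jaw": 1,"dx": -0.02,"dy": 0,"dz": 0,"yaw": 0},{"jaw": 1,"dx": -0.02,"dy": 0,"dz": 0,"yaw": 0}]}}

```text
clock: 22.9
tool_pos: [0.4865, -0.1055, 0.0859]
eef_rot: [0.999, 0.05, 0.001, 0.013]
contact_force: [1.1, -0.1, 0.3]
opening: 0.003
```

```bash
python3 -c "
from h import *
go([.464,-.111,.058],.096)
"
```

```text
t22.90 pos [ 0.4865 -0.1055  0.0859] th 0.100 tilt [ 0.004 -0.026 -1.   ] F [ 1.1 -0.1  0.3] op 0.003
need tool shift [-0.023   0.0025  0.0279] yaw 0.004
```

Request:
{"fn": "play_rows", "kwargs": {"targets": [{"jaw": 1,"dx": -0.008,"dy": 0.002,"dz": 0.008,"yaw": 0.004},{"jaw": 1,"dx": -0.002,"dy": 0,"dz": 0.008,"yaw": 0},{"jaw": 1,"dx": 0,"dy": 0,"dz": 0.006,"yaw": 0},{"jaw": 1,"dx": 0,"dy": 0,"dz": 0.002,"yaw": 0},{"jaw": 1,"dx": 0,"dy": 0,"dz": 0,"yaw": 0}]}}

```text
clock: 23.4
tool_pos: [0.4618, -0.112, 0.0613]
eef_rot: [0.999, 0.048, -0.007, 0.015]
contact_force: [-0.4, -0.9, -0.1]
opening: 0.003
```

```bash
python3 -c "
from h import *
go([.464,-.111,.055],.096)
"
```

```text
t23.40 pos [ 0.4618 -0.112   0.0613] th 0.097 tilt [-0.013 -0.031 -0.999] F [-0.4 -0.9 -0.1] op 0.003
need tool shift [ 0.0024 -0.001   0.0062] yaw 0.001
```

Request:
{"fn": "play_rows", "kwargs": {"targets": [{"jaw": 1,"dx": 0.002,"dy": 0,"dz": 0.002,"yaw": 0},{"jaw": 1,"dx": 0,"dy": 0,"dz": 0.002,"yaw": 0},{"jaw": 1,"dx": 0,"dy": 0,"dz": 0.0015,"yaw": 0},{"jaw": 1,"dx": 0,"dy": 0,"dz": 0.0008,"yaw": 0},{"jaw": 1,"dx": 0,"dy": 0,"dz": 0.0006,"yaw": 0}]}}

```text
clock: 23.9
tool_pos: [0.4649, -0.1117, 0.0542]
eef_rot: [0.999, 0.048, -0.006, 0.015]
contact_force: [0.4, -0.2, 0.2]
opening: 0.004
```

Request:
{"fn": "play_rows", "kwargs": {"targets": [{"jaw": 1,"dx": 0,"dy": 0,"dz": 0.0006,"yaw": 0},{"jaw": 1,"dx": 0,"dy": 0,"dz": 0.0006,"yaw": 0},{"jaw": 1,"dx": 0,"dy": 0,"dz": 0.0007,"yaw": 0},{"jaw": 1,"dx": 0,"dy": 0,"dz": 0.0007,"yaw": 0},{"jaw": 1,"dx": 0,"dy": 0,"dz": 0.0007,"yaw": 0}]}}

```text
clock: 24.4
tool_pos: [0.465, -0.1117, 0.0525]
eef_rot: [0.999, 0.049, -0.005, 0.015]
contact_force: [-1.6, -0.2, 9.9]
opening: 0.004
```

Contact established at about 10 N; pull.

Request:
{"fn": "play_rows", "kwargs": {"targets": [{"jaw": 1,"dx": -0.004,"dy": 0,"dz": 0.0013,"yaw": 0},{"jaw": 1,"dx": -0.008,"dy": 0,"dz": 0.0014,"yaw": 0},{"jaw": 1,"dx": -0.008,"dy": 0,"dz": 0.0013,"yaw": 0},{"jaw": 1,"dx": -0.008,"dy": 0,"dz": 0.0012,"yaw": 0},{"jaw": 1,"dx": -0.008,"dy": 0,"dz": 0.0011,"yaw": 0}]}}

```text
clock: 24.9
tool_pos: [0.4503, -0.1131, 0.0526]
eef_rot: [0.999, 0.049, 0.016, 0.013]
contact_force: [4.8, -0.7, 7.5]
opening: 0.004
```

```bash
python3 -c "
from h import *
go([.438,-.111,.055],.096)
"
```

```text
t24.90 pos [ 0.4503 -0.1131  0.0526] th 0.099 tilt [ 0.034 -0.025 -0.999] F [ 4.8 -0.7  7.5] op 0.004
need tool shift [-0.012  -0.0032 -0.0029] yaw 0.003
```

Request:
{"fn": "play_rows", "kwargs": {"targets": [{"jaw": 1,"dx": -0.007,"dy": 0,"dz": 0.0013,"yaw": 0},{"jaw": 1,"dx": -0.007,"dy": 0,"dz": 0.0012,"yaw": 0},{"jaw": 1,"dx": -0.007,"dy": 0,"dz": 0.0011,"yaw": 0},{"jaw": 1,"dx": -0.006,"dy": 0,"dz": 0.001,"yaw": 0},{"jaw": 1,"dx": -0.004,"dy": 0,"dz": 0.0009,"yaw": 0}]}}

```text
clock: 25.4
tool_pos: [0.4351, -0.1178, 0.0555]
eef_rot: [0.998, 0.052, 0.019, 0.012]
contact_force: [-0.2, 0.4, -0.4]
opening: 0.009
```

```bash
python3 -c "
from h import *
go([.438,-.111,.055],.096)
"
```

```text
t25.40 pos [ 0.4351 -0.1178  0.0555] th 0.104 tilt [ 0.039 -0.022 -0.999] F [-0.2  0.4 -0.4] op 0.009
need tool shift [ 0.0036 -0.0064  0.0005] yaw 0.008
```

Lift away, swing toward the nozzle, and check the lid.

Request:
{"fn": "play_rows", "kwargs": {"targets": [{"jaw": 1,"dx": 0,"dy": 0,"dz": -0.03,"yaw": 0},{"jaw": 1,"dx": 0,"dy": 0,"dz": -0.05,"yaw": 0},{"jaw": 0.8,"dx": 0,"dy": -0.03,"dz": -0.04,"yaw": 0},{"jaw": 0.5,"dx": 0,"dy": -0.05,"dz": 0,"yaw": 0},{"jaw": 0.3,"dx": 0,"dy": -0.05,"dz": 0,"yaw": 0}]}}

```text
clock: 25.9
tool_pos: [0.4194, 0.0054, 0.1408]
eef_rot: [0.999, 0.037, 0.017, 0.015]
contact_force: [1.0, 1.3, -0.2]
opening: 0.254
```

Request:
{"fn": "play_rows", "kwargs": {"targets": [{"jaw": 0.3,"dx": 0,"dy": -0.05,"dz": 0,"yaw": 0},{"jaw": 0.3,"dx": 0,"dy": -0.05,"dz": 0,"yaw": 0},{"jaw": 0.3,"dx": 0,"dy": -0.04,"dz": 0,"yaw": 0},{"jaw": 0.3,"dx": 0.02,"dy": -0.02,"dz": 0,"yaw": 0},{"jaw": 0.3,"dx": 0.0,"dy": 0,"dz": 0,"yaw": 0}]}}

```text
clock: 26.4
tool_pos: [0.4245, 0.1796, 0.1362]
eef_rot: [0.999, 0.041, 0.016, 0.009]
contact_force: [0.1, 0.7, 1.1]
opening: 0.69
```

```bash
python3 -c "
from h import *
go([.49,.265,.1],.096)
s=r.snapshot('top');pickle.dump(s,open('t5.pkl','wb'));f=s['frame'][:,:,::-1]
cv2.imwrite('pics/t5.png',f[150:320,100:420].repeat(2,0).repeat(2,1))
st=r.get_state();s=r.snapshot('wrist');cv2.imwrite('pics/w5.png',s['frame'][:,:,::-1]);pickle.dump((s,st),open('w5.pkl','wb'))
"
```

```text
t26.40 pos [0.4245 0.1796 0.1362] th 0.082 tilt [ 0.033 -0.018 -0.999] F [0.1 0.7 1.1] op 0.690
need tool shift [ 0.0711 -0.0805  0.0368] yaw -0.014
```

View pics/t5.png

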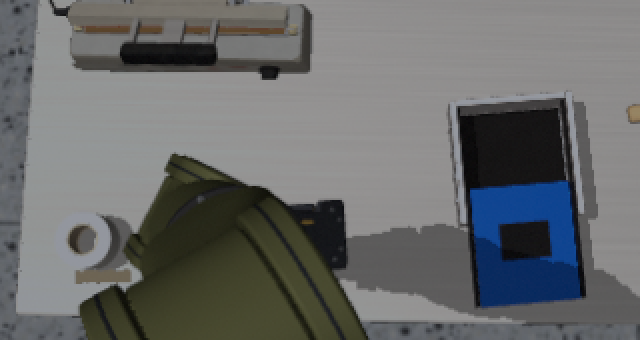

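View pics/w5.png

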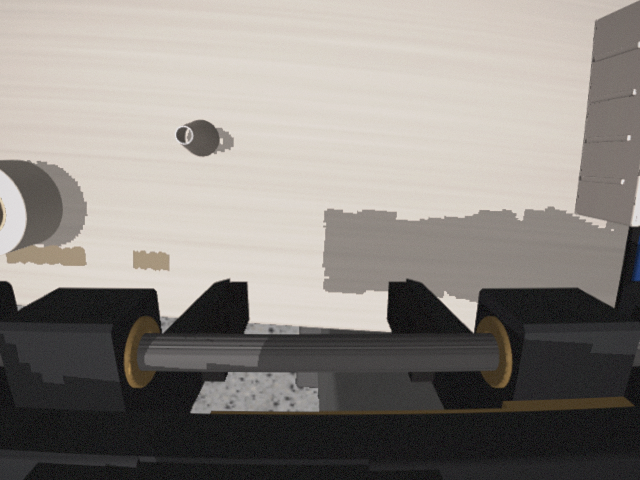

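```bash
python3 -c "
from h import *
s=pickle.load(open('t5.pkl','rb'));T=cam(s)
c=np.array([.538,-.104]);a=.096
for p,z in [((359.5,242.5),.0535),((362.5,270.3),.0535)]:
  w=atz(s,T,*p,z);d=w[:2]-c;print(w,'case x',d[0]*np.cos(a)+d[1]*np.sin(a))
s,st=pickle.load(open('w5.pkl','rb'));T=cam(s,st)
print('top',atz(s,T,184,135,.04),'foot',atz(s,T,204,138,0),atz(s,T,201,138,.01))
f=s['frame'][:,:,::-1];cv2.imwrite('pics/w5c.png',cv2.resize(f[100:180,150:260],None,fx=7,fy=7,interpolation=0))
"
```

```text
[ 0.50368325 -0.10848333  0.0535    ] case x -0.03458847639892091
[ 0.43701025 -0.11567741  0.0535    ] case x -0.10164405815058615
top [0.49244588 0.26891588 0.04      ] foot [0.49274024 0.26724782 0.        ] [0.49226291 0.26658406 0.01      ]
```

View pics/w5c.png

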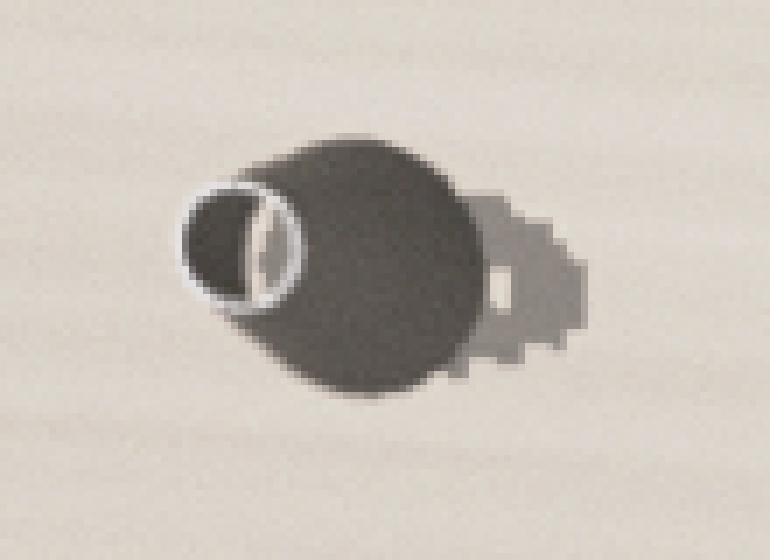

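Request:
{"fn": "play_rows", "kwargs": {"targets": [{"jaw": 0.3,"dx": 0.03,"dy": -0.03,"dz": 0,"yaw": -0.014},{"jaw": 0.3,"dx": 0.03,"dy": -0.03,"dz": 0,"yaw": 0},{"jaw": 0.3,"dx": 0.006,"dy": -0.01,"dz": 0,"yaw": 0},{"jaw": 0.3,"dx": 0,"dy": 0,"dz": 0,"yaw": 0},{"jaw": 0.3,"dx": 0.0,"dy": 0,"dz": 0,"yaw": 0}]}}

```text
clock: 27.0
tool_pos: [0.4781, 0.2377, 0.1328]
eef_rot: [0.999, 0.04, 0.007, 0.019]
contact_force: [-0.4, -0.6, -0.2]
opening: 0.701
```

```bash
python3 -c "
from h import *
go([.4925,.2685,.05],.096)
"
```

```text
t27.00 pos [0.4781 0.2377 0.1328] th 0.081 tilt [ 0.015 -0.037 -0.999] F [-0.4 -0.6 -0.2] op 0.701
need tool shift [ 0.0158 -0.0327  0.0818] yaw -0.015
```

Request:
{"fn": "play_rows", "kwargs": {"targets": [{"jaw": 0.3,"dx": 0.01,"dy": -0.018,"dz": 0,"yaw": -0.015},{"jaw": 0.3,"dx": 0.004,"dy": -0.006,"dz": 0.01,"yaw": 0},{"jaw": 0.3,"dx": 0,"dy": 0,"dz": 0.01,"yaw": 0},{"jaw": 0.3,"dx": 0,"dy": 0,"dz": 0.01,"yaw": 0},{"jaw": 0.3,"dx": 0.0,"dy": 0,"dz": 0,"yaw": 0}]}}

```text
clock: 27.5
tool_pos: [0.4861, 0.2505, 0.0983]
eef_rot: [0.999, 0.045, 0.003, 0.025]
contact_force: [0.3, -0.4, -0.4]
opening: 0.7
```

```bash
python3 -c "
from h import *
go([.4925,.2685,.05],.096)
st=r.get_state();s=r.snapshot('wrist');cv2.imwrite('pics/w6.png',s['frame'][:,:,::-1]);pickle.dump((s,st),open('w6.pkl','wb'))
"
```

```text
t27.50 pos [0.4861 0.2505 0.0983] th 0.089 tilt [ 0.008 -0.049 -0.999] F [ 0.3 -0.4 -0.4] op 0.700
need tool shift [ 0.0078 -0.0197  0.0474] yaw -0.007
```

View pics/w6.png

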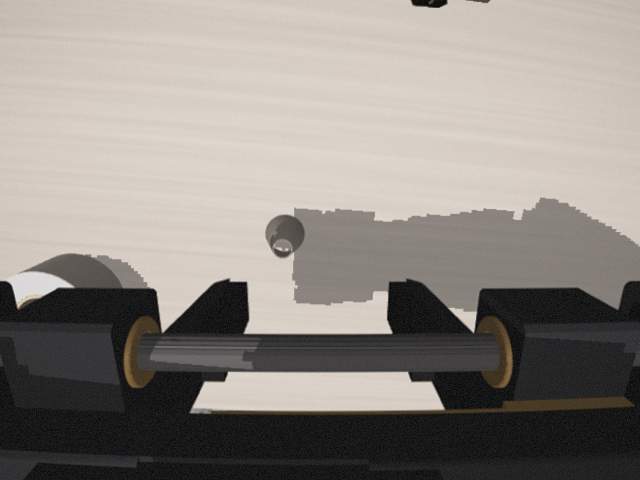

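```bash
python3 -c "
from h import *
s,st=pickle.load(open('w6.pkl','rb'));T=cam(s,st)
print(atz(s,T,282,248,.04),atz(s,T,285,234,0.0))
"
```

```text
[0.49305491 0.2694055  0.04      ] [0.49209282 0.26913455 0.        ]
```

Request:
{"fn": "play_rows", "kwargs": {"targets": [{"jaw": 0.3,"dx": 0.006,"dy": -0.016,"dz": 0.006,"yaw": -0.007},{"jaw": 0.3,"dx": 0,"dy": -0.002,"dz": 0.01,"yaw": 0},{"jaw": 0.3,"dx": 0,"dy": 0,"dz": 0.008,"yaw": 0},{"jaw": 0.3,"dx": 0,"dy": 0,"dz": 0.004,"yaw": 0},{"jaw": 0.3,"dx": 0.0,"dy": 0,"dz": 0,"yaw": 0}]}}

```text
clock: 28.05
tool_pos: [0.49, 0.2641, 0.0681]
eef_rot: [0.999, 0.047, 0.002, 0.027]
contact_force: [0.5, -0.8, -0.3]
opening: 0.7
```

```bash
python3 -c "
from h import *
go([.4925,.2685,.003],.096)
"
```

```text
t28.05 pos [0.49   0.2641 0.0681] th 0.094 tilt [ 0.007 -0.053 -0.999] F [ 0.5 -0.8 -0.3] op 0.700
need tool shift [ 0.0028 -0.0077  0.0648] yaw -0.002
```

Request:
{"fn": "play_rows", "kwargs": {"targets": [{"jaw": 0.3,"dx": 0.002,"dy": -0.006,"dz": 0.01,"yaw": 0},{"jaw": 0.3,"dx": 0,"dy": -0.002,"dz": 0.012,"yaw": 0},{"jaw": 0.3,"dx": 0,"dy": 0,"dz": 0.012,"yaw": 0},{"jaw": 0.3,"dx": 0,"dy": 0,"dz": 0.008,"yaw": 0},{"jaw": 0.3,"dx": 0.0,"dy": 0,"dz": 0.002,"yaw": 0}]}}

```text
clock: 28.55
tool_pos: [0.4917, 0.2696, 0.02]
eef_rot: [0.999, 0.047, 0.002, 0.027]
contact_force: [-0.6, 1.1, -0.1]
opening: 0.698
```

```bash
python3 -c "
from h import *
go([.4925,.269,.003],.096)
"
```

```text
t28.55 pos [0.4917 0.2696 0.02  ] th 0.094 tilt [ 0.007 -0.053 -0.999] F [-0.6  1.1 -0.1] op 0.698
need tool shift [ 0.0007 -0.0002  0.017 ] yaw -0.002
```

Request:
{"fn": "play_rows", "kwargs": {"targets": [{"jaw": 0.3,"dx": 0.0,"dy": 0,"dz": 0.005,"yaw": 0},{"jaw": 0.3,"dx": 0,"dy": 0,"dz": 0.005,"yaw": 0},{"jaw": 0.3,"dx": 0,"dy": 0,"dz": 0.003,"yaw": 0},{"jaw": 0.3,"dx": 0,"dy": 0,"dz": 0.001,"yaw": 0},{"jaw": 0.3,"dx": 0.0,"dy": 0,"dz": 0,"yaw": 0}]}}

```text
clock: 29.05
tool_pos: [0.4918, 0.2686, 0.0046]
eef_rot: [0.999, 0.047, 0.002, 0.027]
contact_force: [-0.9, -0.3, -0.2]
opening: 0.696
```

```bash
python3 -c "
from h import *
go([.4925,.269,.003],.096)
"
```

```text
t29.05 pos [0.4918 0.2686 0.0046] th 0.093 tilt [ 0.007 -0.054 -0.999] F [-0.9 -0.3 -0.2] op 0.696
need tool shift [ 0.0007 -0.0004  0.0016] yaw -0.003
```

Request:
{"fn": "play_rows", "kwargs": {"targets": [{"jaw": 0.5,"dx": 0.0,"dy": 0,"dz": 0.0015,"yaw": 0},{"jaw": 1,"dx": 0,"dy": 0,"dz": 0,"yaw": 0},{"jaw": 1,"dx": 0,"dy": 0,"dz": 0,"yaw": 0},{"jaw": 1,"dx": 0,"dy": 0,"dz": 0,"yaw": 0},{"jaw": 1,"dx": 0.0,"dy": 0,"dz": 0,"yaw": 0}], "squeeze": 20}}

```text
clock: 29.55
tool_pos: [0.4924, 0.2688, 0.0038]
eef_rot: [0.999, 0.047, 0.003, 0.026]
contact_force: [-0.1, 0.2, 0.2]
opening: 0.28
```

Request:
{"fn": "play_rows", "kwargs": {"targets": [{"jaw": 1,"dx": 0.0,"dy": 0,"dz": 0,"yaw": 0},{"jaw": 1,"dx": 0,"dy": 0,"dz": 0,"yaw": 0},{"jaw": 1,"dx": 0,"dy": 0,"dz": -0.002,"yaw": 0},{"jaw": 1,"dx": 0,"dy": 0,"dz": -0.005,"yaw": 0},{"jaw": 1,"dx": 0.0,"dy": 0,"dz": -0.01,"yaw": 0}]}}

```text
clock: 30.05
tool_pos: [0.4914, 0.2691, 0.0207]
eef_rot: [0.999, 0.047, 0.002, 0.027]
contact_force: [-0.0, -0.6, -0.7]
opening: 0.278
```

```bash
python3 -c "
from h import *
go([.4925,.269,.003],.096)
s=r.snapshot('scene');f=s['frame'][:,:,::-1]
cv2.imwrite('pics/s7.png',cv2.resize(f[200:350,160:360],None,fx=4,fy=4,interpolation=2))
"
```

```text
t30.05 pos [0.4914 0.2691 0.0207] th 0.093 tilt [ 0.006 -0.054 -0.999] F [-0.  -0.6 -0.7] op 0.278
need tool shift [ 0.001  -0.0007  0.0177] yaw -0.003
```

View pics/s7.png

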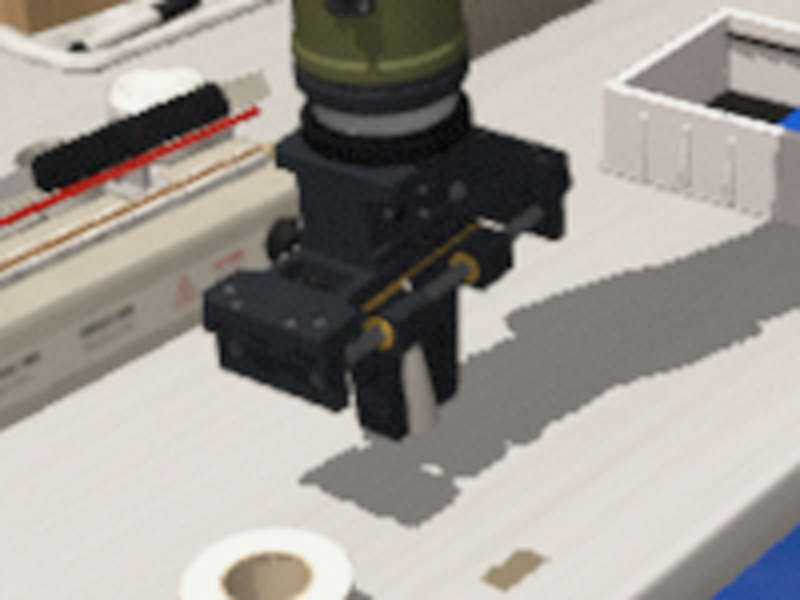

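Request:
{"fn": "play_rows", "kwargs": {"targets": [{"jaw": 1,"dx": 0.0,"dy": 0,"dz": -0.03,"yaw": 0},{"jaw": 1,"dx": 0,"dy": 0,"dz": -0.04,"yaw": 0},{"jaw": 1,"dx": 0,"dy": 0.02,"dz": -0.03,"yaw": 0},{"jaw": 1,"dx": 0.0,"dy": 0.03,"dz": -0.01,"yaw": 0},{"jaw": 1,"dx": 0.0,"dy": 0.03,"dz": 0,"yaw": 0}]}}

```text
clock: 30.6
tool_pos: [0.4991, 0.2016, 0.1438]
eef_rot: [0.998, 0.051, 0.005, 0.023]
contact_force: [0.5, 0.1, -0.2]
opening: 0.272
```

Request:
{"fn": "play_rows", "kwargs": {"targets": [{"jaw": 1,"dx": 0.01,"dy": 0.03,"dz": 0,"yaw": 0},{"jaw": 1,"dx": 0.01,"dy": 0.03,"dz": 0,"yaw": 0},{"jaw": 1,"dx": 0.01,"dy": 0.03,"dz": 0,"yaw": 0},{"jaw": 1,"dx": 0.01,"dy": 0.03,"dz": 0,"yaw": 0},{"jaw": 1,"dx": 0.01,"dy": 0.03,"dz": 0,"yaw": 0}]}}

```text
clock: 31.1
tool_pos: [0.5656, 0.0526, 0.1565]
eef_rot: [0.998, 0.053, 0.008, 0.023]
contact_force: [-0.5, -0.2, -0.3]
opening: 0.276
```

```bash
python3 -c "
from h import *
go([.553,-.1025,.15],.096)
"
```

```text
t31.10 pos [0.5656 0.0526 0.1565] th 0.106 tilt [ 0.018 -0.044 -0.999] F [-0.5 -0.2 -0.3] op 0.276
need tool shift [-0.0291  0.1524  0.0131] yaw 0.01
```

Request:
{"fn": "play_rows", "kwargs": {"targets": [{"jaw": 1,"dx": -0.008,"dy": 0.03,"dz": 0,"yaw": 0.01},{"jaw": 1,"dx": -0.008,"dy": 0.03,"dz": 0,"yaw": 0},{"jaw": 1,"dx": -0.005,"dy": 0.03,"dz": 0,"yaw": 0},{"jaw": 1,"dx": 0,"dy": 0.02,"dz": 0,"yaw": 0},{"jaw": 1,"dx": 0,"dy": 0.01,"dz": 0,"yaw": 0}]}}

```text
clock: 31.6
tool_pos: [0.5574, -0.0789, 0.1649]
eef_rot: [0.999, 0.044, 0.01, 0.024]
contact_force: [-0.8, -0.3, 0.5]
opening: 0.272
```

Request:
{"fn": "play_rows", "kwargs": {"targets": [{"jaw": 1,"dx": 0,"dy": 0,"dz": 0,"yaw": 0},{"jaw": 1,"dx": 0,"dy": 0,"dz": 0,"yaw": 0},{"jaw": 1,"dx": 0,"dy": 0,"dz": 0,"yaw": 0},{"jaw": 1,"dx": 0,"dy": 0,"dz": 0,"yaw": 0},{"jaw": 1,"dx": 0,"dy": 0,"dz": 0,"yaw": 0}]}}

```text
clock: 32.1
tool_pos: [0.5578, -0.0751, 0.1658]
eef_rot: [0.999, 0.046, 0.011, 0.023]
contact_force: [0.2, 0.3, -0.4]
opening: 0.274
```

```bash
python3 -c "
from h import *
go([.553,-.1025,.1],.096)
"
```

```text
t32.10 pos [ 0.5578 -0.0751  0.1658] th 0.092 tilt [ 0.024 -0.045 -0.999] F [ 0.2  0.3 -0.4] op 0.274
need tool shift [-0.0086  0.0237  0.0668] yaw -0.004
```

Request:
{"fn": "play_rows", "kwargs": {"targets": [{"jaw": 1,"dx": -0.006,"dy": 0.018,"dz": 0.01,"yaw": 0},{"jaw": 1,"dx": -0.002,"dy": 0.006,"dz": 0.02,"yaw": 0},{"jaw": 1,"dx": 0,"dy": 0,"dz": 0.02,"yaw": 0},{"jaw": 1,"dx": 0,"dy": 0,"dz": 0.01,"yaw": 0},{"jaw": 1,"dx": 0,"dy": 0,"dz": 0,"yaw": 0}]}}

```text
clock: 32.6
tool_pos: [0.5521, -0.107, 0.1032]
eef_rot: [0.999, 0.046, 0.011, 0.024]
contact_force: [-0.7, 0.7, -0.3]
opening: 0.275
```

```bash
python3 -c "
from h import *
go([.553,-.1025,.008],.096)
"
```

```text
t32.60 pos [ 0.5521 -0.107   0.1032] th 0.093 tilt [ 0.023 -0.047 -0.999] F [-0.7  0.7 -0.3] op 0.275
need tool shift [-0.0005 -0.0091  0.0949] yaw -0.003
```

Request:
{"fn": "play_rows", "kwargs": {"targets": [{"jaw": 1,"dx": 0,"dy": -0.006,"dz": 0.01,"yaw": 0},{"jaw": 1,"dx": 0,"dy": -0.002,"dz": 0.015,"yaw": 0},{"jaw": 1,"dx": 0,"dy": 0,"dz": 0.015,"yaw": 0},{"jaw": 1,"dx": 0,"dy": 0,"dz": 0.01,"yaw": 0},{"jaw": 1,"dx": 0,"dy": 0,"dz": 0,"yaw": 0}]}}

```text
clock: 33.1
tool_pos: [0.5541, -0.0999, 0.0516]
eef_rot: [0.999, 0.047, 0.013, 0.024]
contact_force: [-0.4, -0.3, -0.1]
opening: 0.274
```

```bash
python3 -c "
from h import *
go([.553,-.1025,.008],.096)
"
```

```text
t33.10 pos [ 0.5541 -0.0999  0.0516] th 0.094 tilt [ 0.027 -0.046 -0.999] F [-0.4 -0.3 -0.1] op 0.274
need tool shift [-0.0023  0.0004  0.0436] yaw -0.002
```

Request:
{"fn": "play_rows", "kwargs": {"targets": [{"jaw": 1,"dx": -0.001,"dy": 0,"dz": 0.01,"yaw": 0},{"jaw": 1,"dx": 0,"dy": 0,"dz": 0.012,"yaw": 0},{"jaw": 1,"dx": 0,"dy": 0,"dz": 0.008,"yaw": 0},{"jaw": 1,"dx": 0,"dy": 0,"dz": 0.002,"yaw": 0},{"jaw": 1,"dx": 0,"dy": 0,"dz": 0,"yaw": 0}]}}

```text
clock: 33.6
tool_pos: [0.555, -0.1011, 0.0179]
eef_rot: [0.999, 0.047, 0.014, 0.023]
contact_force: [-0.5, 0.2, 0.1]
opening: 0.275
```

```bash
python3 -c "
from h import *
go([.553,-.1025,.008],.096)
"
```

```text
t33.60 pos [ 0.555  -0.1011  0.0179] th 0.095 tilt [ 0.03  -0.045 -0.999] F [-0.5  0.2  0.1] op 0.275
need tool shift [-0.0024  0.0008  0.0099] yaw -0.001
```

Request:
{"fn": "play_rows", "kwargs": {"targets": [{"jaw": 1,"dx": 0,"dy": 0,"dz": 0.003,"yaw": 0},{"jaw": 1,"dx": 0,"dy": 0,"dz": 0.002,"yaw": 0},{"jaw": 1,"dx": 0,"dy": 0,"dz": 0.001,"yaw": 0},{"jaw": 1,"dx": 0,"dy": 0,"dz": 0.001,"yaw": 0},{"jaw": 1,"dx": 0,"dy": 0,"dz": 0.001,"yaw": 0}]}}

```text
clock: 34.1
tool_pos: [0.556, -0.1016, 0.0102]
eef_rot: [0.999, 0.047, 0.015, 0.023]
contact_force: [0.2, -0.6, 0.3]
opening: 0.275
```

Request:
{"fn": "play_rows", "kwargs": {"targets": [{"jaw": 1,"dx": 0,"dy": 0,"dz": 0.0005,"yaw": 0},{"jaw": 1,"dx": 0,"dy": 0,"dz": 0.0005,"yaw": 0},{"jaw": 1,"dx": 0,"dy": 0,"dz": 0.0005,"yaw": 0},{"jaw": 1,"dx": 0,"dy": 0,"dz": 0.0005,"yaw": 0},{"jaw": 1,"dx": 0,"dy": 0,"dz": 0.0,"yaw": 0}]}}

```text
clock: 34.6
tool_pos: [0.5562, -0.1017, 0.0081]
eef_rot: [0.999, 0.047, 0.015, 0.023]
contact_force: [0.1, -0.4, -0.4]
opening: 0.276
```

Request:
{"fn": "play_rows", "kwargs": {"targets": [{"jaw": 1,"dx": 0,"dy": 0,"dz": 0.0005,"yaw": 0},{"jaw": 1,"dx": 0,"dy": 0,"dz": 0.0003,"yaw": 0},{"jaw": 1,"dx": 0,"dy": 0,"dz": 0,"yaw": 0},{"jaw": 1,"dx": 0,"dy": 0,"dz": 0,"yaw": 0},{"jaw": 1,"dx": 0,"dy": 0,"dz": 0.0,"yaw": 0}]}}

```text
clock: 35.1
tool_pos: [0.5564, -0.1017, 0.0077]
eef_rot: [0.999, 0.047, 0.015, 0.024]
contact_force: [0.8, -0.3, -0.0]
opening: 0.272
```

Request:
{"fn": "play_rows", "kwargs": {"targets": [{"jaw": 0.7,"dx": 0,"dy": 0,"dz": 0,"yaw": 0},{"jaw": 0.65,"dx": 0,"dy": 0,"dz": 0,"yaw": 0},{"jaw": 0.5,"dx": 0,"dy": 0,"dz": 0,"yaw": 0},{"jaw": 0.4,"dx": 0,"dy": 0,"dz": 0,"yaw": 0},{"jaw": 0.4,"dx": 0,"dy": 0,"dz": 0.0,"yaw": 0}]}}

```text
clock: 35.6
tool_pos: [0.5564, -0.1017, 0.0075]
eef_rot: [0.999, 0.047, 0.015, 0.023]
contact_force: [0.8, -0.5, -0.3]
opening: 0.59
```

```bash
python3 -c "
from h import *
go([.553,-.1025,.008],.096)
"
```

```text
t35.60 pos [ 0.5564 -0.1017  0.0075] th 0.095 tilt [ 0.032 -0.045 -0.998] F [ 0.8 -0.5 -0.3] op 0.590
need tool shift [-0.0035  0.0005 -0.0006] yaw -0.001
```

Now lift straight up, gently at first.

Request:
{"fn": "play_rows", "kwargs": {"targets": [{"jaw": 0.4,"dx": 0,"dy": 0,"dz": -0.005,"yaw": 0},{"jaw": 0.4,"dx": 0,"dy": 0,"dz": -0.012,"yaw": 0},{"jaw": 0.4,"dx": 0,"dy": 0,"dz": -0.012,"yaw": 0},{"jaw": 0.4,"dx": 0,"dy": 0,"dz": -0.012,"yaw": 0},{"jaw": 0.4,"dx": 0,"dy": 0,"dz": -0.012,"yaw": 0}]}}

```text
clock: 36.1
tool_pos: [0.5539, -0.0992, 0.064]
eef_rot: [0.999, 0.047, 0.014, 0.024]
contact_force: [-0.1, 0.6, 0.2]
opening: 0.605
```

Request:
{"fn": "play_rows", "kwargs": {"targets": [{"jaw": 0.4,"dx": 0,"dy": 0,"dz": -0.02,"yaw": 0},{"jaw": 0.4,"dx": 0,"dy": 0,"dz": -0.03,"yaw": 0},{"jaw": 0.4,"dx": 0,"dy": 0,"dz": -0.03,"yaw": 0},{"jaw": 0.4,"dx": 0,"dy": 0,"dz": 0,"yaw": 0},{"jaw": 0.4,"dx": 0,"dy": 0,"dz": 0,"yaw": 0}]}}

```text
clock: 36.6
tool_pos: [0.5521, -0.0955, 0.1533]
eef_rot: [0.998, 0.047, 0.017, 0.024]
contact_force: [0.7, 0.5, -1.2]
opening: 0.602
```

Request:
{"fn": "play_rows", "kwargs": {"targets": [{"jaw": 0.4,"dx": -0.03,"dy": 0,"dz": -0.03,"yaw": 0},{"jaw": 0.4,"dx": -0.03,"dy": 0,"dz": 0,"yaw": 0},{"jaw": 0.4,"dx": 0,"dy": 0,"dz": 0,"yaw": 0},{"jaw": 0.4,"dx": 0,"dy": 0,"dz": 0,"yaw": 0},{"jaw": 0.4,"dx": 0,"dy": 0,"dz": 0,"yaw": 0}]}}

```text
clock: 37.1
tool_pos: [0.4883, -0.1, 0.1798]
eef_rot: [0.999, 0.047, 0.015, 0.024]
contact_force: [0.1, 0.0, -0.2]
opening: 0.601
```

```bash
python3 -c "
from h import *
go([.553,-.1025,.008],.096)
st=r.get_state();s=r.snapshot('wrist');cv2.imwrite('pics/w8.png',s['frame'][:,:,::-1]);pickle.dump((s,st),open('w8.pkl','wb'))
s=r.snapshot('scene');f=s['frame'][:,:,::-1]
cv2.imwrite('pics/s8.png',cv2.resize(f[150:300,250:450],None,fx=4,fy=4,interpolation=2))
"
```

```text
t37.10 pos [ 0.4883 -0.1     0.1798] th 0.095 tilt [ 0.032 -0.046 -0.998] F [ 0.1  0.  -0.2] op 0.601
need tool shift [0.0594 0.0002 0.1737] yaw -0.001
```

View pics/w8.png

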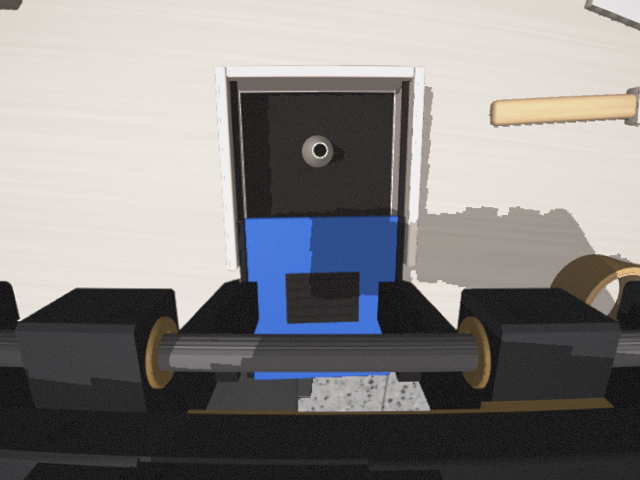

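View pics/s8.png

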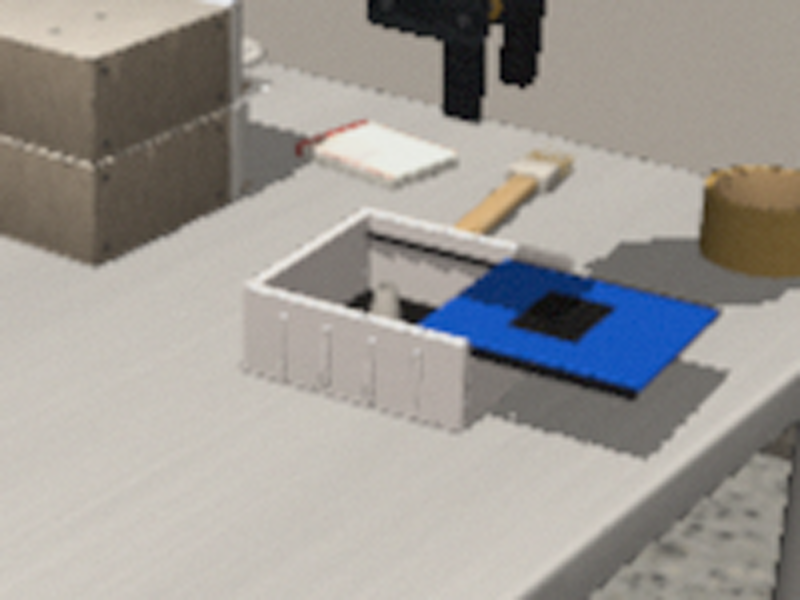

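The wrist view shows the nozzle upright in the bay, with its foot at about (318,151) and its top ring at (320,150). The lid's back edge is at row 217. The scene view agrees. One last numeric check, then I hand in.

```bash
python3 -c "
from h import *
s,st=pickle.load(open('w8.pkl','rb'));T=cam(s,st)
c=np.array([.538,-.104]);a=.096
for p,z in [((321,217),.0535),((320,150),.044),((317.5,151.5),.004)]:
  w=atz(s,T,*p,z);d=w[:2]-c;print(w,'case',d[0]*np.cos(a)+d[1]*np.sin(a),-d[0]*np.sin(a)+d[1]*np.cos(a))
print(r.finish_job())
"
```

```text
[ 0.50624188 -0.10703072  0.0535    ] case -0.031902396482074234 2.7337068115702856e-05
[ 0.55666071 -0.10197817  0.044     ] case 0.01876858251276679 0.00022384028648657914
[ 0.55624464 -0.10200485  0.004     ] case 0.018351875292580803 0.0002371689200140058
the job is handed in; nothing more can be done
None
```

The lid is open and the nozzle stands upright, wide end down and released, on the floor of the case. I handed the job in at about 37 s; it gave no verdict.

- **Lid:** Touch put the lid top at about 53.5 mm. It took several pulls because the fingertip slid off the lid partway through. The highest force I read was about 11 N down, with 5 N of pull. I only see the force at the end of each half second, so peaks in between were not seen. The final pictures put the lid open by about 102–105 mm.
- **Nozzle:** In the last wrist picture its foot is about 18 mm behind the middle of the case and centred sideways. Its top is within about 1 mm of directly above the foot. The foot's height was not measured directly.
- **Other objects:** The gripper was about 0.18 m up and touching nothing at hand-in. The arm kept clear of the tape roll and sticker roll, though I did not measure their positions again at the end.
- **Gripper tilt:** The gripper had picked up a tilt of about 0.05 rad by the time it released. It could not be commanded away, and the nozzle still came to rest upright.

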